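# Check in watch-part tins at the code reader

### The arm

A 7-joint arm with a two-finger parallel gripper is mounted at the origin on the work surface. World frame = base frame: x ahead of the robot, y to its left, z up, the work surface at z = 0. Lengths are in m, angles in rad, forces in N, time in s.
With the tool pointing down it reaches from about 0.425 to 0.875 m from the base axis. Payload 4.7 kg.
Tool frame: the origin (TCP) lies on the centre line of the jaws, within the pads' length; the fingertips stand 19 mm ahead of it and the grasp point (between the pads) is the TCP (ctrl.nose_length is the distance from the TCP to the fingertips, in m); z points along the fingers, x is the direction in which the jaws open and shut, and the axes are right-handed (so a half turn about z gives the same grasp; the last joint's range is limited). The gripper opens to 87 mm and grips with 3 to 60 N. Pads are 19 mm wide; open, the fingers measure 117 mm over their backs; the gripper's body (75 mm by 190 mm) begins 51 mm behind the grasp point.
Start: joints at [-1.115, 0.321, -0.07, 1.45, 0.023, 1.371, -0.057], TCP at [0.278, 0.588, 0.242] pointing down, gripper open.
Joint ranges: [-2.86, 2.86], [-0.3, 2.09], [-1.38, 1.24], [0.06, 2.45], [-1.56, 4.7], [0.09, 2.05], [-2.69, 2.69]. Speed limits (rad/s): [2.57, 2.57, 3.14, 3.14, 3.14, 3.14, 3.14].

### API

Orientations are given as a rotation vector (axis times angle).
In Python, from bench import ctrl gives the robot as it stands. The module is installed in compiled form; this text tells all that it offers.
- The arm moves only by the shell command python3 -m crank 'ROWS' [OPENING] [FORCE]. ROWS is a JSON object of lists of equal length, an entry for each row: "dp": the shift along the tool's x, y, z in cm, a list of three; "delta_rot": the turn, a rotation vector about the tool's x, y, z in rad, a list of three. In form: {"dp": [[x, y, z], ...], "delta_rot": [[rx, ry, rz], ...]}. A call has exactly 8 rows; each row shifts and turns the commanded pose from where the row before left it, along the tool's axes as they then stand; what a row does not reach is not made up. A row lasts 1/10 s, in which the tool goes at most 50 mm and 8.59 degrees, less where a joint would pass 70% of its speed; a pose out of reach is approached as far as the arm can. A call with a gripper value outside its range is refused whole. OPENING is the finger opening in cm, from 0 to 8.7, set as the call begins (- or left out, the last holds). The fingers move at their own pace and stop on an object; FORCE is the grip in N (left out, the last holds). Time passes only in rows, so rows that do not move let the fingers close, or fill a call up. It gives the time, the measured TCP pose, the force and the opening at its end, in the units of the state.
- ctrl.get_state(): the state, without advancing time (a new reading comes with each control period).
- ctrl.get_image(name): name is "scene" or "side" or "wrist"; returns the picture (384x512x3 uint8, blue, green, red); there is no depth.
- ctrl.camera_info(name): a dict with "camera_matrix" (3x3 intrinsics, pixels), "xyz" and "orientation" of the camera in the world. Camera axes: x right, y down, z forward; pixel columns grow to the right and rows downward; lengths in m; the calibration is good to about 2 mm. The wrist camera is an equidistant fisheye: a pixel r from the principal point sees the ray r / f radians off the axis. A picture is of the moment at which its call begins: read the wrist's pose just before it. camera_info takes no time and is no camera call; for the wrist camera it gives the pose at the moment of the call.
- ctrl.close_job(): hands the job in, once; it reports no verdict.
The state is a dict: "time": time; "joint_positions": joint angles; "qd": joint speeds; "joint_torque": joint torques, N m; "position": TCP position; "tool_rot": TCP orientation; "ft_force": force on the tool from outside, world axes, zero at the start; "torque": the same for the moment, N m; "grip_width": opening from 0.0 (shut) to 1.0 (fully open).
Only numpy, scipy, OpenCV 4.12 (cv2) and the standard library are available. Lean on these libraries where they do the work, as an engineer would, in place of code of your own. Each camera call takes 0.05 s, during which the arm holds its last target.

### The job

Check in the watch-part tins: lay the steel straightedge flush against the window side of the code reader, about centred on it, then stand every tin in a row in front of the window, close up against the straightedge, each with its paper label squarely facing the reader. With all of them standing so, press the reader's button fully down, then lift the straightedge out and lay it back lengthwise on its cork rest. Leave the tins standing where they are, still facing the reader, and leave the other things on the bench alone.

Things in the scene. Friction and masses are not known exactly. Their poses are not given: they have to be found in the camera images.
- reader: Code reader, fixed: a low grey block 60 (x) x 300 (y) x 45 mm high. Origin: centre of its underside. Its long dark window fills most of the upright -x face (plane x = -30 mm in its frame), which looks towards the robot; y runs along the face.
- read_button (a joint): The reader's push button, round, 26 mm across, white, on the reader's top near its +y end: travel in m, 0 = up, 0.006 = fully down (about 5 N); springs back.
- read_button_top (a point): Centre of the button's top face (pressed downwards).
- straightedge: Loose steel straightedge: a flat bar 40 (x) x 260 (y) x 8 mm thick, 0.6 kg, the same either way round, with a black upright grip block at its middle, 18 (x) x 30 (y) mm, from the bar's top (8 mm) up to 50 mm above its underside. Origin: centre of the bar's underside. y is its long axis. It begins on the cork rest.
- rest: Cork rest for the straightedge, fixed, 290 (x) x 70 (y) x 4 mm; the straightedge lies on it lengthwise (its y along the rest's x). Origin: centre of the underside.
- tray: Grey felt mat, fixed, 180 x 180 x 3 mm, on which the tins begin. Origin: centre of the underside.
- tin1: A round dark steel watch-part tin (three to five are present, all alike): 48 mm across, 36 mm high, with an aluminium lid knob 22 mm across on its axis from 36 to 60 mm height. One white paper label, 20 mm wide, covers the side at its own +x and folds over onto the edge of the lid, so that it also shows from above. Origin: centre of the underside; z up. 0.15 kg.
- tin2: A round dark steel watch-part tin (three to five are present, all alike): 48 mm across, 36 mm high, with an aluminium lid knob 22 mm across on its axis from 36 to 60 mm height. One white paper label, 20 mm wide, covers the side at its own +x and folds over onto the edge of the lid, so that it also shows from above. Origin: centre of the underside; z up. 0.15 kg.
- tin3: A round dark steel watch-part tin (three to five are present, all alike): 48 mm across, 36 mm high, with an aluminium lid knob 22 mm across on its axis from 36 to 60 mm height. One white paper label, 20 mm wide, covers the side at its own +x and folds over onto the edge of the lid, so that it also shows from above. Origin: centre of the underside; z up. 0.15 kg.
- tin4: A round dark steel watch-part tin (three to five are present, all alike): 48 mm across, 36 mm high, with an aluminium lid knob 22 mm across on its axis from 36 to 60 mm height. One white paper label, 20 mm wide, covers the side at its own +x and folds over onto the edge of the lid, so that it also shows from above. Origin: centre of the underside; z up. 0.15 kg.
- tin5: A round dark steel watch-part tin (three to five are present, all alike): 48 mm across, 36 mm high, with an aluminium lid knob 22 mm across on its axis from 36 to 60 mm height. One white paper label, 20 mm wide, covers the side at its own +x and folds over onto the edge of the lid, so that it also shows from above. Origin: centre of the underside; z up. 0.15 kg.
- loupe: Bystander, loose: black eye loupe, 30 mm across, 30 mm high. To be left alone.
- tweezers: Bystander, loose: steel tweezers, 120 mm, lying along own x. To be left alone.
- dome: Bystander, loose: clear dust cover with a ball knob, 80 mm across, 67 mm high. To be left alone.
- movement: Bystander, loose: bare brass clock movement, disc 60 mm across, 15 mm high. To be left alone.
- watch_head: Bystander, loose: steel watch without strap, blue dial, 42 mm across, 11 mm high. To be left alone.
- screwdriver: Bystander, loose: screwdriver, 130 mm, lying along own x. To be left alone.
- brush: Bystander, loose: dusting brush, 140 mm, lying along own x. To be left alone.
Things that resemble listed ones, but are neither listed nor needed, are in the scene too. What is shaped like the tin3 but blue or green is not meant.

How it is judged:
By the outcome, as a careful person would: the job done as asked, in the order asked, and still so for the second after the job is handed in, with the robot touching nothing.
Of tin1, tin2, tin3, tin4, tin5 only 3 to 5 are there at a start; the rules pass over those that are not, and their reading is None.
At some moment in a run one of tin1, tin2, tin3, tin4, tin5 may be knocked a few centimetres aside while the robot is not near it.
It also fails if it takes over 210 s, if anything falls off the work surface, if the arm or the gripper's body presses on something with over 40 N, if the wrist force passes 120 N, or if a joint passes its speed limit or range.

## Working session

There is one attempt and no reset: what is moved stays moved. The work goes in short steps, Python scripts to look and compute and a shell command to move; the robot and the scene stay as the last step left them, time stands still between calls to the robot, and variables do not carry over. Pictures are saved under pics/ and viewed, and the job is handed in when it is done.

```bash
ls; mkdir -p pics
python3 - <<'E'
from bench import ctrl
import cv2
print(ctrl.get_state()); print(ctrl.nose_length)
for n in ["scene","side","wrist"]:
    i=ctrl.camera_info(n); print(n,i)
    cv2.imwrite(f"pics/{n}0.png",ctrl.get_image(n))
E
```

```text
pics
{'time': 0.0, 'joint_positions': array([-1.11490298,  0.32184741, -0.07011223,  1.45166681,  0.02257096,
        1.37079201, -0.05691742]), 'qd': array([ 0.00030548, -0.00039843, -0.00209012,  0.00079077,  0.000543  ,
       -0.00093217, -0.0004315 ]), 'joint_torque': array([-1.00877078e-04, -4.91287887e+01, -4.04167129e-01, -3.12531066e+01,
       -6.40514516e-02,  4.39105066e-02,  1.85176118e-04]), 'position': array([0.27771406, 0.58711722, 0.24044994]), 'tool_rot': array([ 2.65324929e+00,  1.68020062e+00, -2.50374962e-03]), 'ft_force': array([ 0.50958427, -0.3165503 , -0.22668997]), 'torque': array([-0.00817903,  0.04000131,  0.01814436]), 'grip_width': 1.001142292403488}
0.019
scene {'camera_matrix': array([[432.29050234,   0.        , 255.25520897],
       [  0.        , 432.29050234, 197.37734148],
       [  0.        ,   0.        ,   1.        ]]), 'xyz': array([ 1.24836062, -0.64286259,  0.80792319]), 'orientation': array([-2.05363285, -0.98425821,  0.47451285])}
side {'camera_matrix': array([[477.79906711,   0.        , 253.65643882],
       [  0.        , 477.79906711, 202.58123475],
       [  0.        ,   0.        ,   1.        ]]), 'xyz': array([ 0.40574162, -1.032918  ,  1.25145632]), 'orientation': array([-2.44482772,  0.15909959, -0.06468034])}
wrist {'camera_matrix': array([[297.31863964,   0.        , 253.94549517],
       [  0.        , 297.31863964, 194.99554541],
       [  0.        ,   0.        ,   1.        ]]), 'xyz': array([0.20885743, 0.61977177, 0.38482674]), 'orientation': array([2.44546096, 1.54989345, 0.21667164])}
```

View pics/scene0.png

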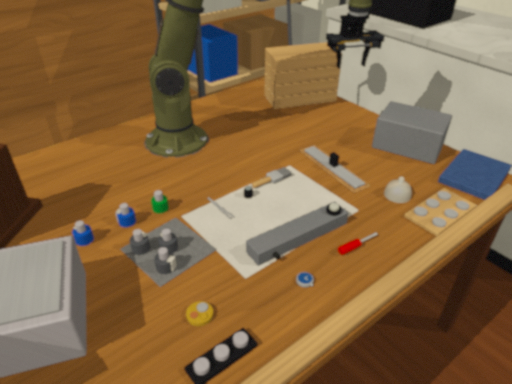

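View pics/side0.png

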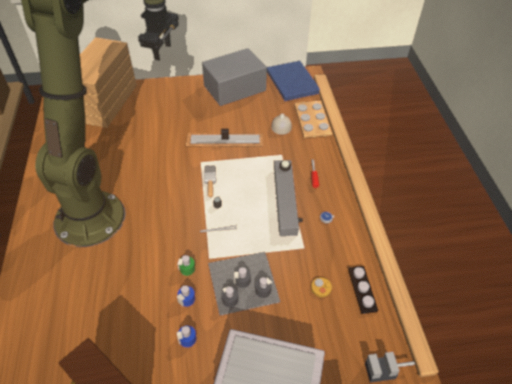

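View pics/wrist0.png

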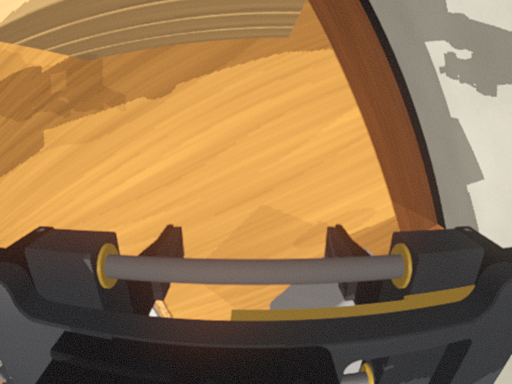

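The scene picture shows three dark tins on the felt mat at about (140,240), (168,238) and (165,262). The blue (82,232; 125,215) and green (160,202) ones are decoys. The reader is at (298,235), and the straightedge on its rest at (333,167). Next come the helpers and the measurements.

```bash
cat > h.py <<'E'
from bench import ctrl
import cv2, numpy as np
from scipy.spatial.transform import Rotation as R
def snap(n):
    i=ctrl.camera_info(n); return ctrl.get_image(n),i
def w2p(P,i,n):
    P=np.atleast_2d(P).astype(float)
    c=(P-i["xyz"])@R.from_rotvec(i["orientation"]).as_matrix()
    K=i["camera_matrix"]
    if n=="wrist":
        r=np.hypot(c[:,0],c[:,1])+1e-12; th=np.arctan2(r,c[:,2]); 
        return np.c_[K[0,2]+K[0,0]*th*c[:,0]/r, K[1,2]+K[1,1]*th*c[:,1]/r]
    return np.c_[K[0,2]+K[0,0]*c[:,0]/c[:,2],K[1,2]+K[1,1]*c[:,1]/c[:,2]]
def p2w(p,z,i,n):
    p=np.atleast_2d(p).astype(float);K=i["camera_matrix"]
    u=(p[:,0]-K[0,2])/K[0,0];v=(p[:,1]-K[1,2])/K[1,1]
    if n=="wrist":
        th=np.hypot(u,v)+1e-12; d=np.c_[np.sin(th)*u/th,np.sin(th)*v/th,np.cos(th)]
    else: d=np.c_[u,v,np.ones_like(u)]
    d=d@R.from_rotvec(i["orientation"]).as_matrix().T
    return i["xyz"]+d*((z-i["xyz"][2])/d[:,2])[:,None]
def ortho(img,i,n,x0,x1,y0,y1,z,s):
    """s px per m; image: columns right = -y, rows down = -x (robot's view, x up, y left); grid each 5cm"""
    W=int((y1-y0)*s);H=int((x1-x0)*s)
    c,r=np.meshgrid(np.arange(W),np.arange(H))
    P=np.c_[(x1-r.ravel()/s),(y1-c.ravel()/s),np.full(r.size,z)]
    m=w2p(P,i,n).astype(np.float32).reshape(H,W,2)
    return cv2.remap(img,m,None,cv2.INTER_CUBIC)
def grid(o,x0,x1,y0,y1,s,step=.05):
    o=o.copy()
    for x in np.arange(np.ceil(x0/step)*step,x1,step):
        cv2.line(o,(0,int((x1-x)*s)),(o.shape[1],int((x1-x)*s)),(0,255,255),1);cv2.putText(o,f"{x:.2f}",(0,int((x1-x)*s)-2),0,.4,(0,0,255),1)
    for y in np.arange(np.ceil(y0/step)*step,y1,step):
        cv2.line(o,(int((y1-y)*s),0),(int((y1-y)*s),o.shape[0]),(0,255,255),1);cv2.putText(o,f"{y:.2f}",(int((y1-y)*s)+2,10),0,.4,(0,0,255),1)
    return o
E
python3 - <<'E'
from h import *
n="side";i=ctrl.camera_info(n);img=cv2.imread("pics/side0.png")
a=(.3,.95,-.4,.5)
o=grid(ortho(img,i,n,*a,0.0,850),*a,850)
cv2.imwrite("pics/ortho_side0.png",o);print(o.shape)
E
```

```text
(552, 765, 3)
```

View pics/ortho_side0.png

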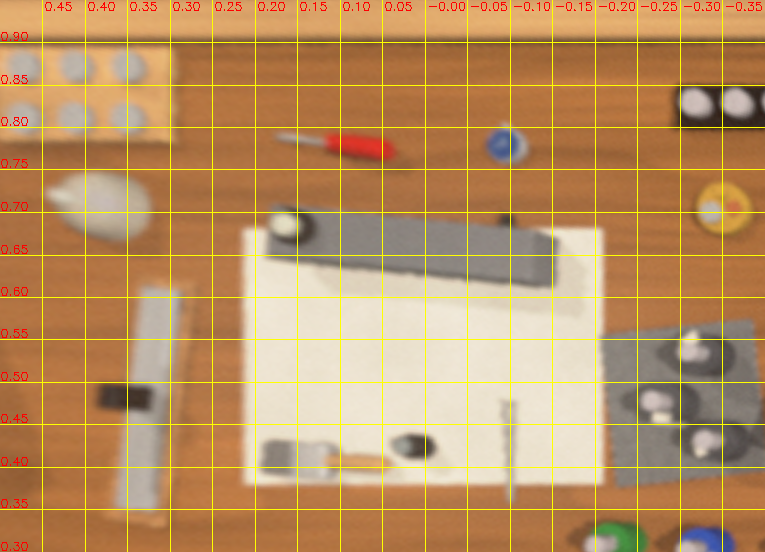

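```bash
cat >> h.py <<'E'
def plan(x,y,z,yaw):
    """print tool-axis cm shift, and rotvec turn in tool axes, to reach TCP (x,y,z), pointing down, tool x at yaw deg"""
    s=ctrl.get_state(); M=R.from_rotvec(s["tool_rot"]).as_matrix()
    d=M.T@(np.array([x,y,z])-s["position"])*100
    c,sn=np.cos(np.radians(yaw)),np.sin(np.radians(yaw))
    T=np.array([[c,sn,0],[sn,-c,0],[0,0,-1]]).T
    T=np.array([[c,sn,0],[sn,-c,0],[0,0,-1.]])
    r=R.from_matrix(M.T@T).as_rotvec()
    print("t",round(s["time"],2),"pos",s["position"].round(4),"yaw",np.degrees(np.arctan2(M[1,0],M[0,0])).round(2),"F",s["ft_force"].round(1),"grip_mm",(s["grip_width"]*87).round(1))
    print("shift cm",d.round(2),"turn",r.round(4),"nrow turn",np.ceil(np.linalg.norm(r)/.1499),"nrow shift",np.ceil(np.linalg.norm(d)/5))
E
python3 -c "
from h import *
plan(.47,.24,.27,-8)"
python3 -m crank '{"dp":[[-2.9,4,-0.4],[-2.9,4,-0.4],[-2.9,4,-0.4],[-2.9,4,-0.4],[-2.9,4,-0.4],[-2.9,4,-0.4],[-2.9,4,-0.4],[-2.9,4,-0.4]],"delta_rot":[[0,0,0],[0,0,0],[0,0,0],[0,0,0],[0,0,0],[0,0,0],[0,0,0],[0,0,0]]}'
python3 -c "
from h import *
plan(.47,.24,.27,-8)"
```

```text
time: 0.95
position: [0.4685, 0.2391, 0.2737]
tool_rot: [-2.654, -1.681, -0.001]
ft_force: [0.1, -0.2, -0.6]
grip_width: 1.0Traceback (most recent call last):
  File "<string>", line 3, in <module>
    plan(.47,.24,.27,-8)
    ~~~~^^^^^^^^^^^^^^^^
  File "h.py", line 44, in plan
    print("t",round(s["time"],2),"pos",s["position"].round(4),"yaw",np.degrees(np.arctan2(M[1,0],M[0,0])).round(2),"F",s["ft_force"].round(1),"grip_mm",(s["grip_width"]*87).round(1))
                                                                                                                                                        ^^^^^^^^^^^^^^^^^^^^^^^^^^
AttributeError: 'float' object has no attribute 'round'
Traceback (most recent call last):
  File "h.py", line 44, in plan
    print("t",round(s["time"],2),"pos",s["position"].round(4),"yaw",np.degrees(np.arctan2(M[1,0],M[0,0])).round(2),"F",s["ft_force"].round(1),"grip_mm",(s["grip_width"]*87).round(1))
                                                                                                                                                        ^^^^^^^^^^^^^^^^^^^^^^^^^^
AttributeError: 'float' object has no attribute 'round'
```

```bash
sed -i 's/(s\["grip_width"\]\*87).round(1)/round(s["grip_width"]*87,1)/; /T=.*\.T$/d' h.py
python3 -m crank '{"dp":[[0,0,0],[0,0,0],[0,0,0],[0,0,0],[0,0,0],[0,0,0],[0,0,0],[0,0,0]],"delta_rot":[[0,0,0.149],[0,0,0.149],[0,0,0.149],[0,0,0.149],[0,0,0.149],[0,0,0.149],[0,0,0.149],[0,0,0.149]]}'
cat > look.py <<'E'
import sys
from h import *
n,name,z=sys.argv[1],sys.argv[2],float(sys.argv[3]); a=tuple(map(float,sys.argv[4].split(","))); s=float(sys.argv[5])
img,i=snap(n); cv2.imwrite(f"pics/{name}.png",img); np.save(f"pics/{name}.npy",i,allow_pickle=True)
o=grid(ortho(img,i,n,*a,z,s),*a,s,float(sys.argv[6]) if len(sys.argv)>6 else .05); cv2.imwrite(f"pics/{name}_o.png",o)
E
python3 look.py wrist w1 0.012 .3,.8,-.1,.5 1000
python3 -c "
from h import *
plan(.47,.33,.1,-8)"
```

```text
time: 1.75
position: [0.4678, 0.241, 0.2733]
tool_rot: [3.139, -0.108, -0.001]
ft_force: [0.4, -0.6, -0.5]
grip_width: 1.003
t 1.8 pos [0.4679 0.241  0.2733] yaw -4.28 F [-0.6  0.  -0. ] grip_mm 86.8
shift cm [-0.45 -8.9  17.33] turn [0.0002 0.0003 0.0649] nrow turn 1.0 nrow shift 4.0
```

View pics/w1_o.png

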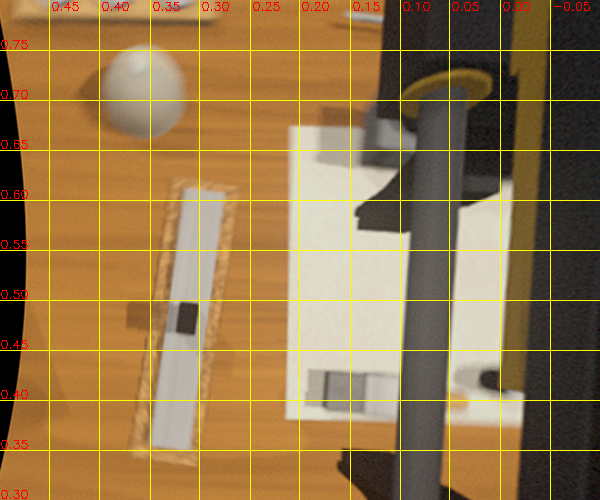

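View pics/w1.png

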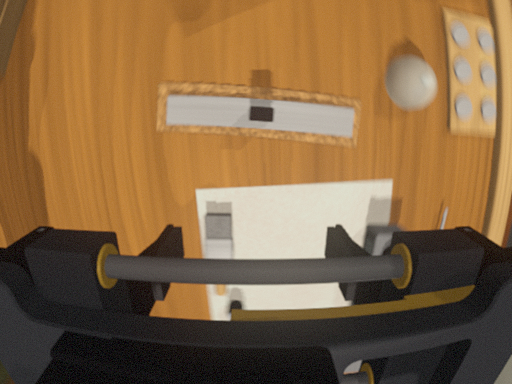

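The wrist view shows the bar clearly at (165-355, 95-135), with its black grip at (262,113). I'll fit it numerically, together with the rest and the reader's visible edges.

```bash
cat >> h.py <<'E'
def rect(mask,a,s):
    cs,_=cv2.findContours(mask,cv2.RETR_EXTERNAL,cv2.CHAIN_APPROX_NONE); c=max(cs,key=cv2.contourArea)
    (cx,cy),(w,h),ang=cv2.minAreaRect(c); b=cv2.boxPoints(((cx,cy),(w,h),ang))
    W=np.c_[a[1]-b[:,1]/s,a[3]-b[:,0]/s]; e=W[1]-W[0]; f=W[2]-W[1]
    L=e if np.linalg.norm(e)>np.linalg.norm(f) else f
    return W.mean(0).round(4),(np.array([w,h])/s).round(4),np.degrees(np.arctan2(L[1],L[0])).round(2)
E
python3 - <<'E'
from h import *
img=cv2.imread("pics/w1.png");i=np.load("pics/w1.npy",allow_pickle=True).item()
a=(.32,.65,.25,.42);s=3000
for z in(.012,.054,.004):
    o=cv2.GaussianBlur(ortho(img,i,"wrist",*a,z,s),(0,0),3);h=cv2.cvtColor(o,cv2.COLOR_BGR2HSV)
    if z==.012: 
        m=((h[...,1]<70)).astype(np.uint8)*255
        m=cv2.morphologyEx(m,cv2.MORPH_OPEN,np.ones((15,15)))
    if z==.054: m=((h[...,2]<75)).astype(np.uint8)*255
    if z==.004: cv2.imwrite("pics/rest.png",cv2.resize(o,None,fx=.5,fy=.5))
    if z!=.004: print(z,rect(m,a,s))
E
```

```text
0.012 (array([0.481 , 0.3135], dtype=float32), array([0.0415, 0.2606]), np.float32(-7.83))
0.054 (array([0.4811, 0.3136], dtype=float32), array([0.0145, 0.0249]), np.float32(-7.77))
```

View pics/rest.png

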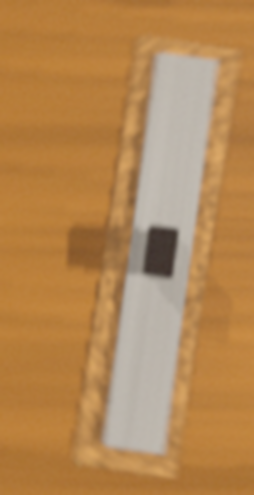

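```bash
python3 -c "
from h import *
plan(.73,-.09,.3,90)"
python3 -m crank '{"dp":[[3.5,4,-0.4],[3.5,4,-0.4],[3.5,4,-0.4],[3.5,4,-0.4],[3.5,4,-0.4],[3.5,4,-0.4],[3.5,4,-0.4],[3.5,4,-0.4]],"delta_rot":[[0,0,0],[0,0,0],[0,0,0],[0,0,0],[0,0,0],[0,0,0],[0,0,0],[0,0,0]]}'
python3 -m crank '{"dp":[[0,0,0],[0,0,0],[0,0,0],[0,0,0],[0,0,0],[0,0,0],[0,0,0],[0,0,0]],"delta_rot":[[0,0,-0.149],[0,0,-0.149],[0,0,-0.149],[0,0,-0.149],[0,0,-0.149],[0,0,-0.149],[0,0,-0.149],[0,0,-0.149]]}'
python3 -c "
from h import *
plan(.73,-.09,.3,90)"
```

```text
t 1.8 pos [0.4679 0.241  0.2733] yaw -4.28 F [-0.6  0.  -0. ] grip_mm 86.8
shift cm [28.61 31.05 -2.67] turn [-1.0000e-04  4.0000e-04 -1.6455e+00] nrow turn 11.0 nrow shift 9.0
time: 2.6
position: [0.7122, -0.0763, 0.3034]
tool_rot: [-3.14, 0.093, 0.0]
ft_force: [0.3, 1.1, 0.2]
grip_width: 0.997
time: 3.4
position: [0.7111, -0.075, 0.3031]
tool_rot: [-2.646, -1.693, 0.001]
ft_force: [0.5, -0.0, 0.0]
grip_width: 1.002
t 3.4 pos [ 0.7111 -0.075   0.3031] yaw 65.21 F [ 0.5 -0.   0. ] grip_mm 87.2
shift cm [-0.57  2.34  0.3 ] turn [-0.0009  0.     -0.4326] nrow turn 3.0 nrow shift 1.0
```

```bash
python3 -m crank '{"dp":[[-1,2,0],[0,2,0],[0,0,0],[0,0,0],[0,0,0],[0,0,0],[0,0,0],[0,0,0]],"delta_rot":[[0,0,0],[0,0,0],[0,0,-0.145],[0,0,-0.145],[0,0,-0.145],[0,0,0],[0,0,0],[0,0,0]]}'
python3 look.py wrist w2 0.045 .35,.85,-.4,.25 1100
```

```text
time: 4.2
position: [0.7431, -0.1012, 0.3034]
tool_rot: [-2.231, -2.212, 0.0]
ft_force: [-0.8, 0.0, 0.3]
grip_width: 1.002
```

View pics/w2_o.png

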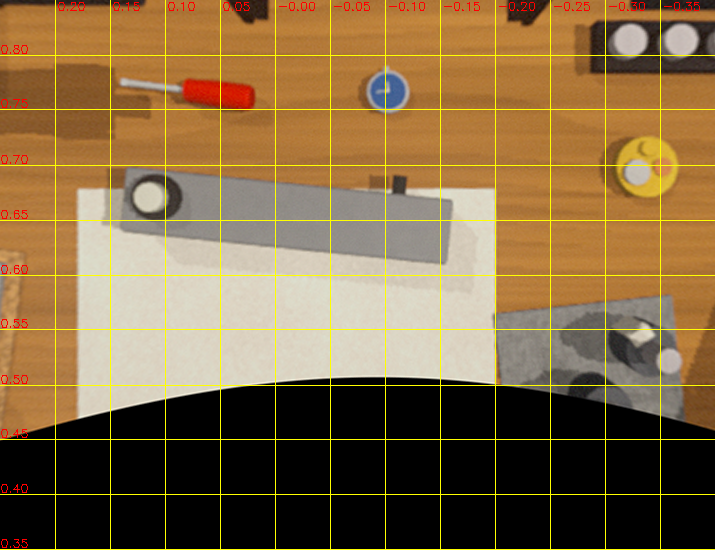

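View pics/w2.png

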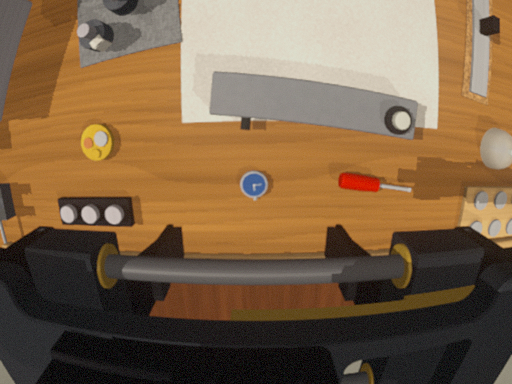

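The reader is fully visible, with its top at (210-418, 72-138) and the button at (399,119). I'll fit it.

Run:
```python
from h import *
img=cv2.imread("pics/w2.png");i=np.load("pics/w2.npy",allow_pickle=True).item()
a=(.58,.73,-.18,.18);s=2200
o=cv2.GaussianBlur(ortho(img,i,"wrist",*a,.045,s),(0,0),2);h=cv2.cvtColor(o,cv2.COLOR_BGR2HSV)
m=((h[...,1]<25)&(h[...,2]>105)&(h[...,2]<165)).astype(np.uint8)*255
m=cv2.morphologyEx(m,cv2.MORPH_OPEN,np.ones((9,9)))
print(rect(m,a,s))
v=o.copy(); v[m>0]=(0,0,255); cv2.imwrite("pics/rm.png",v)
# button at several z
for z in(.05,.053):
    o=cv2.GaussianBlur(ortho(img,i,"wrist",*a,z,s),(0,0),2);h=cv2.cvtColor(o,cv2.COLOR_BGR2HSV)
    m=((h[...,2]>185)).astype(np.uint8)*255; m[:, :int(.02*s)]=0; m[:,int(.1*s):]=0; m[int(.09*s):]=0
    print(rect(cv2.morphologyEx(m,cv2.MORPH_OPEN,np.ones((9,9))),a,s))
```

```text
(array([ 0.6547, -0.0105], dtype=float32), array([0.2966, 0.0582]), np.float32(-95.92))
(array([0.6709, 0.1123], dtype=float32), array([0.0236, 0.0245]), np.float32(-90.0))
(array([0.6711, 0.1107], dtype=float32), array([0.0232, 0.0241]), np.float32(-90.0))
```

View pics/rm.png

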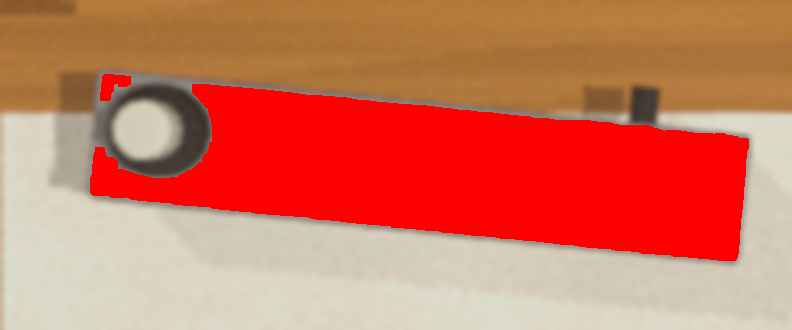

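```bash
python3 -c "
from h import *
plan(.481,.3135,.2,-7.8)"
```

```text
t 4.25 pos [ 0.7431 -0.1012  0.3035] yaw 89.54 F [ 0.5 -0.9 -0.4] grip_mm 86.6
shift cm [ 41.26 -26.54  10.35] turn [-1.0000e-04  1.0000e-04  1.6989e+00] nrow turn 12.0 nrow shift 11.0
```

```bash
python3 -m crank '{"dp":[[3.9,-2.6,0.5],[3.9,-2.6,0.5],[3.9,-2.6,0.5],[3.9,-2.6,0.5],[3.9,-2.6,0.5],[3.9,-2.6,0.5],[3.9,-2.6,0.5],[3.9,-2.6,0.5]],"delta_rot":[[0,0,0],[0,0,0],[0,0,0],[0,0,0],[0,0,0],[0,0,0],[0,0,0],[0,0,0]]}'
python3 -m crank '{"dp":[[3.9,-2.4,1],[3.9,-2.4,1],[2,-1,1],[0,0,1],[0,0,1],[0,0,1],[0,0,0],[0,0,0]],"delta_rot":[[0,0,0],[0,0,0],[0,0,0],[0,0,0.149],[0,0,0.149],[0,0,0.149],[0,0,0.149],[0,0,0.149]]}'
python3 -m crank '{"dp":[[0,0,0],[0,0,0],[0,0,0],[0,0,0],[0,0,0],[0,0,0],[0,0,0],[0,0,0]],"delta_rot":[[0,0,0.149],[0,0,0.149],[0,0,0.149],[0,0,0.149],[0,0,0.149],[0,0,0.149],[0,0,0.06],[0,0,0]]}' 6
python3 -c "
from h import *
plan(.481,.3135,.036,-7.8)"
```

```text
time: 5.05
position: [0.536, 0.2136, 0.2638]
tool_rot: [2.23, 2.213, 0.002]
ft_force: [0.5, -0.0, 0.6]
grip_width: 1.001
time: 5.85
position: [0.4797, 0.3104, 0.2033]
tool_rot: [2.886, 1.241, -0.001]
ft_force: [-0.3, -0.2, 0.2]
grip_width: 0.997
time: 6.65
position: [0.4799, 0.3106, 0.2038]
tool_rot: [-3.134, 0.213, -0.001]
ft_force: [0.9, 0.7, -0.4]
grip_width: 0.691
t 6.65 pos [0.4799 0.3106 0.2038] yaw -7.78 F [ 0.9  0.7 -0.4] grip_mm 60.1
shift cm [ 0.06 -0.3  16.78] turn [-0.0002 -0.0003  0.0004] nrow turn 1.0 nrow shift 4.0
```

```bash
python3 -m crank '{"dp":[[0.1,-0.3,4],[0,0,4],[0,0,4],[0,0,3],[0,0,1.8],[0,0,0],[0,0,0],[0,0,0]],"delta_rot":[[0,0,0],[0,0,0],[0,0,0],[0,0,0],[0,0,0],[0,0,0],[0,0,0],[0,0,0]]}' 6
python3 -c "
from h import *
plan(.481,.3135,.036,-7.8)"
python3 -m crank '{"dp":[[0,0,0],[0,0,0],[0,0,0],[0,0,0],[0,0,0],[0,0,0],[0,0,0],[0,0,0]],"delta_rot":[[0,0,0],[0,0,0],[0,0,0],[0,0,0],[0,0,0],[0,0,0],[0,0,0],[0,0,0]]}' 2 40
python3 -c "
from h import *
plan(.481,.3135,.036,-7.8)"
```

```text
time: 7.45
position: [0.4818, 0.3137, 0.0364]
tool_rot: [-3.134, 0.211, -0.001]
ft_force: [-0.1, 1.1, 0.6]
grip_width: 0.689
t 7.45 pos [0.4818 0.3137 0.0364] yaw -7.71 F [-0.1  1.1  0.6] grip_mm 59.9
shift cm [-0.08  0.03  0.04] turn [-0.0009 -0.0009  0.0016] nrow turn 1.0 nrow shift 1.0
time: 8.25
position: [0.4806, 0.3136, 0.0357]
tool_rot: [3.134, -0.211, -0.002]
ft_force: [-5.5, -0.4, 4.3]
grip_width: 0.344
t 8.25 pos [0.4806 0.3136 0.0357] yaw -7.71 F [-5.5 -0.4  4.3] grip_mm 30.0
shift cm [ 0.04  0.01 -0.03] turn [0.0003 0.0012 0.0016] nrow turn 1.0 nrow shift 1.0
```

```bash
python3 -m crank '{"dp":[[0,0,-2],[0,0,-4],[0,0,-5],[0,0,-4],[0,0,0],[0,0,0],[0,0,0],[0,0,0]],"delta_rot":[[0,0,0],[0,0,0],[0,0,0],[0,0,0],[0,0,-0.14],[0,0,-0.14],[0,0,-0.14],[0,0,-0.14]]}'
python3 -m crank '{"dp":[[0,0,0],[0,0,0],[0,0,0],[0,0,0],[0,0,0],[0,0,0],[0,0,0],[0,0,0]],"delta_rot":[[0,0,-0.14],[0,0,-0.14],[0,0,-0.14],[0,0,-0.14],[0,0,-0.14],[0,0,-0.14],[0,0,-0.14],[0,0,-0.07]]}'
python3 -c "
from h import *
plan(.592,-.004,.15,84.08)"
```

```text
time: 9.05
position: [0.4812, 0.3124, 0.1836]
tool_rot: [3.068, 0.67, -0.003]
ft_force: [-0.4, -0.5, -7.4]
grip_width: 0.342
time: 9.85
position: [0.4812, 0.3124, 0.1834]
tool_rot: [2.321, 2.116, -0.004]
ft_force: [0.1, -0.3, -6.0]
grip_width: 0.344
t 9.85 pos [0.4812 0.3124 0.1834] yaw 84.72 F [ 0.1 -0.3 -6. ] grip_mm 29.9
shift cm [-30.48  13.95   3.39] turn [-0.0013  0.002   0.0111] nrow turn 1.0 nrow shift 7.0
```

```bash
python3 -m crank '{"dp":[[-4.3,2,0.4],[-4.3,2,0.4],[-4.3,2,0.4],[-4.3,2,0.4],[-4.3,2,0.4],[-4.3,2,0.4],[-4.3,2,0.4],[-0.4,0,0.6]],"delta_rot":[[0,0,0.011],[0,0,0],[0,0,0],[0,0,0],[0,0,0],[0,0,0],[0,0,0],[0,0,0]]}'
python3 -c "
from h import *
plan(.592,-.004,.034,84.08)"
```

```text
time: 10.65
position: [0.5896, -0.0159, 0.1501]
tool_rot: [2.345, 2.081, -0.007]
ft_force: [-0.4, -1.4, -5.7]
grip_width: 0.341
t 10.65 pos [ 0.5896 -0.0159  0.1501] yaw 83.18 F [-0.4 -1.4 -5.7] grip_mm 29.7
shift cm [ 1.3   0.07 11.6 ] turn [ 0.0018  0.0076 -0.0156] nrow turn 1.0 nrow shift 3.0
```

```bash
python3 -m crank '{"dp":[[1.2,0,2],[0,0,3],[0,0,3],[0,0,2],[0,0,0.6],[0,0,0],[0,0,0],[0,0,0]],"delta_rot":[[0,0,0],[0,0,0],[0,0,0],[0,0,0],[0,0,0],[0,0,0],[0,0,0],[0,0,0]]}'
python3 -c "
from h import *
plan(.605,-.0053,.032,84.08)"
python3 look.py scene s1 0.012 .5,.7,-.18,.18 2000
python3 look.py side d1 0.012 .5,.7,-.18,.18 2000
```

```text
time: 11.45
position: [0.5911, 0.0073, 0.0471]
tool_rot: [2.336, 2.098, 0.004]
ft_force: [0.3, -0.3, -7.2]
grip_width: 0.342
t 11.45 pos [0.5911 0.0073 0.0471] yaw 83.88 F [ 0.3 -0.3 -7.2] grip_mm 29.7
shift cm [-1.11  1.51  1.51] turn [ 0.003  -0.0005 -0.0036] nrow turn 1.0 nrow shift 1.0
```

View pics/d1_o.png

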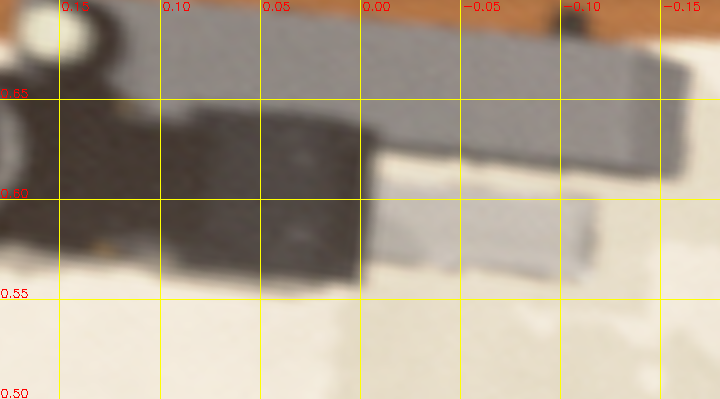

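```bash
python3 -m crank '{"dp":[[-0.6,0,0],[-0.5,0,0.5],[0,0,0.5],[0,0,0.3],[0,0,0],[0,0.5,0],[0,0,0],[0,0,0]],"delta_rot":[[0,0,-0.004],[0,0,0],[0,0,0],[0,0,0],[0,0,0],[0,0,0],[0,0,0],[0,0,0]]}'
python3 -c "
from h import *
plan(.605,-.0053,.032,84.08)"
```

```text
time: 12.35
position: [0.5939, -0.0039, 0.0326]
tool_rot: [2.332, 2.105, 0.0]
ft_force: [-0.0, 0.3, -6.0]
grip_width: 0.346
t 12.35 pos [ 0.5939 -0.0039  0.0326] yaw 84.13 F [-0.   0.3 -6. ] grip_mm 30.1
shift cm [-0.03  1.12  0.06] turn [ 0.0002 -0.0001  0.0008] nrow turn 1.0 nrow shift 1.0
```

```bash
python3 -m crank '{"dp":[[0,0.4,0],[0,0.3,0],[0,0.1,0],[0,0.1,0],[0,0,0],[0,0,0],[0,0,0],[0,0,0]],"delta_rot":[[0,0,0],[0,0,0],[0,0,0],[0,0,0],[0,0,0],[0,0,0],[0,0,0],[0,0,0]]}'
python3 -c "
from h import *
plan(.605,-.0053,.032,84.08)"
```

```text
time: 13.15
position: [0.6025, -0.005, 0.0326]
tool_rot: [-2.333, -2.104, -0.0]
ft_force: [-0.0, -0.0, -5.9]
grip_width: 0.338
t 13.15 pos [ 0.6025 -0.005   0.0326] yaw 84.11 F [-0.  -0.  -5.9] grip_mm 29.4
shift cm [-0.    0.25  0.06] turn [-0.     -0.0001  0.0006] nrow turn 1.0 nrow shift 1.0
```

```bash
python3 -m crank '{"dp":[[0,0.1,0],[0,0.1,0],[0,0.1,0],[0,0,0],[0,0,0],[0,0,0],[0,0,0],[0,0,0]],"delta_rot":[[0,0,0],[0,0,0],[0,0,0],[0,0,0],[0,0,0],[0,0,0],[0,0,0],[0,0,0]]}'
python3 -c "
from h import *
plan(.605,-.0053,.032,84.08)"
```

```text
time: 13.95
position: [0.605, -0.0052, 0.0324]
tool_rot: [-2.332, -2.103, 0.001]
ft_force: [-4.7, 0.7, -4.3]
grip_width: 0.344
t 13.95 pos [ 0.605  -0.0052  0.0324] yaw 84.1 F [-4.7  0.7 -4.3] grip_mm 29.9
shift cm [-0.01 -0.    0.04] turn [-0.0011 -0.0002  0.0003] nrow turn 1.0 nrow shift 1.0
```

```bash
python3 -m crank '{"dp":[[0,0.05,0],[0,0.05,0],[0,0,0.05],[0,0,0.05],[0,0,0],[0,0,0],[0,0,0],[0,0,0]],"delta_rot":[[0,0,0],[0,0,0],[0,0,0],[0,0,0],[0,0,0],[0,0,0],[0,0,0],[0,0,0]]}'
python3 -c "
from h import *
s=ctrl.get_state();print(s['torque'])
plan(.605,-.0053,.032,84.08)"
```

```text
time: 14.75
position: [0.6053, -0.0053, 0.0318]
tool_rot: [-2.332, -2.102, 0.003]
ft_force: [-7.7, 1.3, -0.1]
grip_width: 0.338
[ 0.16360258  1.72683464 -0.5933038 ]
t 14.75 pos [ 0.6053 -0.0053  0.0318] yaw 84.07 F [-7.7  1.3 -0.1] grip_mm 29.4
shift cm [-0.   -0.03 -0.02] turn [-0.0028 -0.0002 -0.0001] nrow turn 1.0 nrow shift 1.0
```

```bash
python3 -m crank '{"dp":[[0,0,0],[0,0,0],[0,0,0],[0,0,0],[0,0,0],[0,0,0],[0,0,-2],[0,0,-3]],"delta_rot":[[0,0,0],[0,0,0],[0,0,0],[0,0,0],[0,0,0],[0,0,0],[0,0,0],[0,0,0]]}' 5
python3 -c "
from h import *
plan(.5,-.33,.33,0)"
```

```text
time: 15.55
position: [0.6048, -0.0055, 0.08]
tool_rot: [-2.33, -2.103, 0.006]
ft_force: [0.2, 0.7, 0.8]
grip_width: 0.572
t 15.55 pos [ 0.6048 -0.0055  0.08  ] yaw 84.12 F [0.2 0.7 0.8] grip_mm 49.8
shift cm [-33.38  -7.21 -24.94] turn [-0.003   0.0039  1.4681] nrow turn 10.0 nrow shift 9.0
```

```bash
python3 -m crank '{"dp":[[-1,0,-4],[-3,0,-4],[-3,0,-4],[-3,0,-4],[-3,0,-3],[-3,0,-2],[-3,0,-1],[-3,0,0]],"delta_rot":[[0,0,0],[0,0,0],[0,0,0],[0,0,0],[0,0,0],[0,0,0],[0,0,0],[0,0,0]]}'
python3 -m crank '{"dp":[[-1,0,0],[0,0,0],[0,0,0],[0,0,0],[0,0,0],[0,0,0],[0,0,0],[0,0,0]],"delta_rot":[[0,0,0],[0,0,0],[0,0,0],[0,0,0],[0,0,0],[0,0,0],[0,0,0],[0,0,0]]}'
python3 look.py wrist w3 0.036 .33,.73,-.4,.15 1400
```

```text
time: 16.35
position: [0.5846, -0.2259, 0.3041]
tool_rot: [2.33, 2.102, 0.004]
ft_force: [-0.7, 0.2, -0.2]
grip_width: 0.573
time: 17.15
position: [0.583, -0.234, 0.3016]
tool_rot: [2.332, 2.105, 0.0]
ft_force: [0.2, -0.7, -0.0]
grip_width: 0.577
```

View pics/w3_o.png

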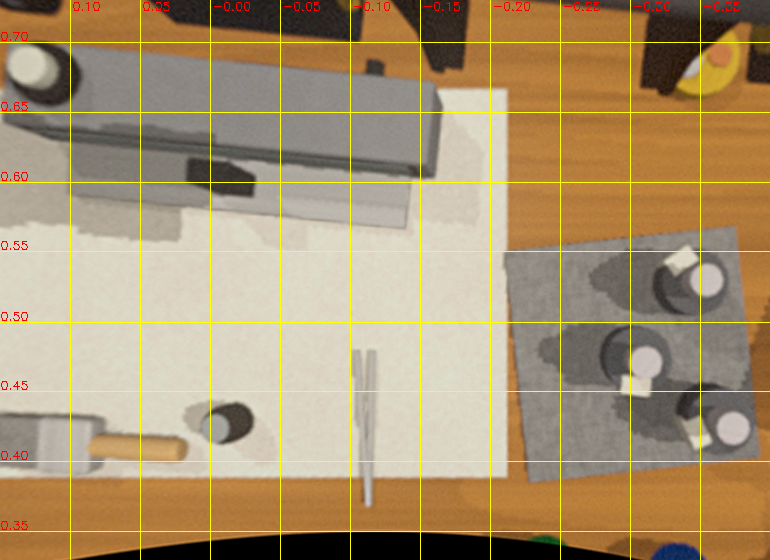

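View pics/w3.png

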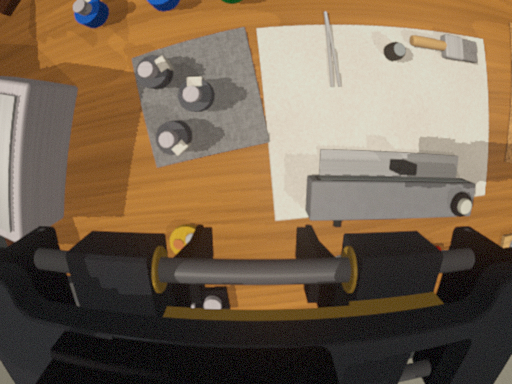

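The straightedge lies flush with the reader, visible at (320-458, 150-180) in the wrist view. Exactly three dark tins are on the mat, at (153,72), (197,95) and (174,137). The blue and green ones at the top of the picture are not meant. Here is the enlarged crop with fits.

```bash
cat > tins.py <<'E'
import sys
from h import *
def fit(img,i,n,guess,zb,tag,vis=True,thr=165,s=5000):
    out=[]
    for k,g in enumerate(guess):
        g=np.array(g,float); h=.045
        # knob top
        a=(g[0]-h,g[0]+h,g[1]-h,g[1]+h)
        o=ortho(img,i,n,*a,zb+.06,s); gr=cv2.GaussianBlur(cv2.cvtColor(o,cv2.COLOR_BGR2GRAY),(0,0),6)
        r0=int(.011*s)
        t=np.zeros((2*r0+31,2*r0+31),np.float32);cv2.circle(t,(r0+15,r0+15),r0,1,-1); t=np.where(t>0,1/t.sum(),-1/(t.size-t.sum())).astype(np.float32)
        sc=cv2.filter2D(gr.astype(np.float32),-1,t); sc[:r0+15]=-1e9; sc[-r0-15:]=-1e9; sc[:,:r0+15]=-1e9; sc[:,-r0-15:]=-1e9
        _,_,_,(cx,cy)=cv2.minMaxLoc(sc); kc=np.array([a[1]-cy/s,a[3]-cx/s])
        # lid: polar at z=zb+.036 around kc
        a2=(kc[0]-h,kc[0]+h,kc[1]-h,kc[1]+h)
        o2=ortho(img,i,n,*a2,zb+.036,s); hs=cv2.cvtColor(o2,cv2.COLOR_BGR2HSV)
        out.append((kc,o,o2,(cx,cy)))
        v=o2.copy();c=int(h*s);cv2.circle(v,(c,c),int(.024*s),(0,255,0),1);cv2.circle(v,(c,c),2,(0,0,255),-1)
        w=o.copy();cv2.circle(w,(cx,cy),r0,(0,255,0),1)
        cv2.imwrite(f"pics/{tag}_{k}.png",cv2.resize(np.hstack([w,v]),None,fx=.6 if s>4000 else 1,fy=.6 if s>4000 else 1))
        # label angle: white pixels on lid annulus 14..24
        c_,r_=np.meshgrid(np.arange(o2.shape[1]),np.arange(o2.shape[0]));X=a2[1]-r_/s-kc[0];Y=a2[3]-c_/s-kc[1];rr=np.hypot(X,Y)
        gate=(rr>.019)&(rr<.0235)&(hs[...,2]>thr)
        th=np.arctan2(Y[gate],X[gate]); m=np.angle(np.exp(1j*th).mean()) if gate.any() else np.nan
        d=np.angle(np.exp(1j*(th-m))); med=m+np.median(d) if len(d) else np.nan
        rng=np.degrees(np.percentile(d,[2,98])) if len(d) else 0
        print(k,"knob",kc.round(4),"label deg",np.degrees(m).round(1),"median",np.degrees(med).round(1),"range",np.round(rng,1),gate.sum())
if __name__=="__main__":
    n=sys.argv[1];name=sys.argv[2];zb=float(sys.argv[3]);gs=eval(sys.argv[4])
    img=cv2.imread(f"pics/{name}.png");i=np.load(f"pics/{name}.npy",allow_pickle=True).item()
    fit(img,i,n,gs,zb,name+"t")
E
python3 tins.py wrist w3 0.003 "[(.53,-.335),(.475,-.3),(.43,-.35)]"
python3 -c "
import cv2,numpy as np
cv2.imwrite('pics/t3.png',np.vstack([cv2.resize(cv2.imread(f'pics/w3t_{k}.png'),None,fx=.72,fy=.72) for k in range(3)]))"
```

```text
0 knob [ 0.5282 -0.346 ] label deg 30.7 median 30.9 range [-27.8  26.8] 2315Traceback (most recent call last):
  File "tins.py", line 31, in <module>
    fit(img,i,n,gs,zb,name+"t")
    ~~~^^^^^^^^^^^^^^^^^^^^^^^^
  File "tins.py", line 20, in fit
    cv2.imwrite(f"pics/{tag}_{k}.png",cv2.resize(np.hstack([w,v]),None,fx=.6 if s>4000 else 1,fy=.6 if s>4000 else 1))
                                                 ~~~~~~~~~^^^^^^^
    return _nx.concatenate(arrs, 1, dtype=dtype, casting=casting)
           ~~~~~~~~~~~~~~~^^^^^^^^^^^^^^^^^^^^^^^^^^^^^^^^^^^^^^^
ValueError: all the input array dimensions except for the concatenation axis must match exactly, but along dimension 0, the array at index 0 has size 450 and the array at index 1 has size 449
[ WARN:0@0.014] global loadsave.cpp:275 findDecoder imread_('pics/w3t_1.png'): can't open/read file: check file path/integrity
Traceback (most recent call last):
cv2.error: OpenCV(4.12.0) /io/opencv/modules/imgproc/src/resize.cpp:4208: error: (-215:Assertion failed) !ssize.empty() in function 'resize'
```

```bash
sed -i 's/W=int((y1-y0)\*s);H=int((x1-x0)\*s)/W=round((y1-y0)*s);H=round((x1-x0)*s)/' h.py
cat > tv.sh <<'E'
python3 tins.py $1 $2 $3 "$4"
python3 -c "
import cv2,numpy as np,glob
cv2.imwrite('pics/$2_t.png',np.vstack([cv2.resize(cv2.imread(f),(360,180)) for f in sorted(glob.glob('pics/$2t_*.png'))]))"
E
bash tv.sh wrist w3 0.003 "[(.53,-.335),(.475,-.305),(.43,-.36)]"
```

```text
0 knob [ 0.5282 -0.346 ] label deg 30.7 median 30.9 range [-27.8  26.8] 2315
1 knob [ 0.4742 -0.3052] label deg 174.9 median 175.0 range [-28.5  28.5] 2443
2 knob [ 0.43   -0.3636] label deg 138.9 median 128.4 range [-46.9 121.3] 3149
```

View pics/w3_t.png

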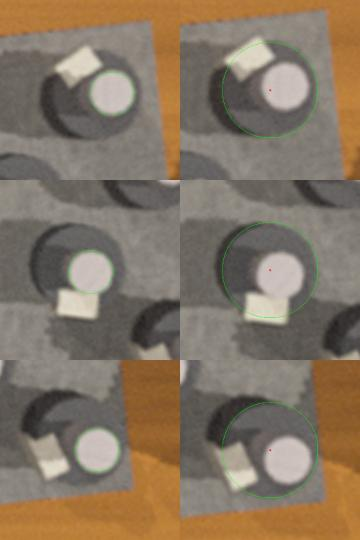

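```bash
python3 -c "
from h import *
plan(.528,-.346,.062,83.9)"
```

```text
t 17.2 pos [ 0.583  -0.2341  0.3016] yaw 84.12 F [-0.   0.8 -0.3] grip_mm 50.1
shift cm [-11.7   -4.33  23.96] turn [ 0.0001 -0.0001  0.0038] nrow turn 1.0 nrow shift 6.0
```

```bash
python3 -m crank '{"dp":[[-3,-1.1,3],[-3,-1.1,3],[-3,-1.1,3],[-2.7,-1,3],[0,0,3],[0,0,1],[0,0,0],[0,0,0]],"delta_rot":[[0,0,0],[0,0,0],[0,0,0],[0,0,0],[0,0,0],[0,0,0],[0,0,0],[0,0,0]]}' 5
python3 -c "
from h import *
plan(.528,-.346,.062,83.9)"
python3 look.py wrist w4 0.039 .45,.6,-.4,-.2 3000
```

```text
time: 18.0
position: [0.5297, -0.3456, 0.143]
tool_rot: [2.329, 2.105, 0.002]
ft_force: [-0.3, -0.5, -0.2]
grip_width: 0.571
t 18.0 pos [ 0.5297 -0.3456  0.143 ] yaw 84.22 F [-0.3 -0.5 -0.2] grip_mm 49.7
shift cm [-0.05 -0.18  8.1 ] turn [0.0021 0.0003 0.0055] nrow turn 1.0 nrow shift 2.0
```

View pics/w4.png

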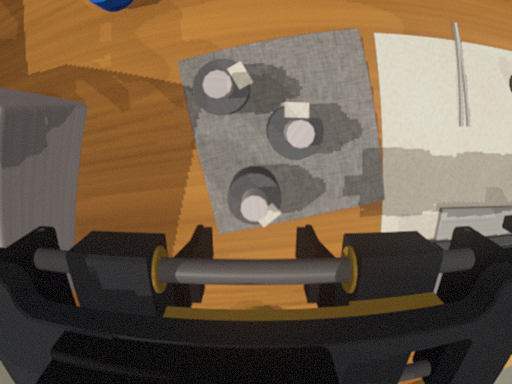

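The wrist view still shows the three tins, with knobs at (217,84), (299,134) and (254,208). I'll refine from this closer view.

```bash
python3 - <<'E'
s=open('tins.py').read()
s=s.replace("""d=np.angle(np.exp(1j*(th-m)))""","""hh=np.histogram(th,72,(-np.pi,np.pi))[0].astype(float);k9=np.convolve(np.r_[hh[-5:],hh,hh[:5]],np.ones(11),'valid');m=-np.pi+(np.argmax(k9)+.5)*2*np.pi/72
        for _ in range(8):
            q=np.abs(np.angle(np.exp(1j*(th-m))))<np.radians(32); m=np.angle(np.exp(1j*th[q]).mean())
        th=th[q];d=np.angle(np.exp(1j*(th-m)))""")
open('tins.py','w').write(s)
E
bash tv.sh wrist w4 0.003 "[(.528,-.346),(.475,-.305),(.43,-.363)]"; bash tv.sh wrist w3 0.003 "[(.528,-.346),(.475,-.305),(.43,-.363)]"
```

```text
0 knob [ 0.5288 -0.3458] label deg 32.0 median 32.1 range [-28.5  27.6] 2601
1 knob [ 0.4742 -0.3052] label deg 172.8 median 172.8 range [-28.6  28.3] 2439
2 knob [ 0.4298 -0.364 ] label deg 115.3 median 115.3 range [-27.5  27.6] 2347
0 knob [ 0.5282 -0.346 ] label deg 31.0 median 31.0 range [-27.5  26.6] 2315
1 knob [ 0.4742 -0.3052] label deg 174.9 median 175.0 range [-28.4  28.4] 2443
2 knob [ 0.43   -0.3636] label deg 118.6 median 118.6 range [-27.   27.4] 3149
```

View pics/w4_t.png

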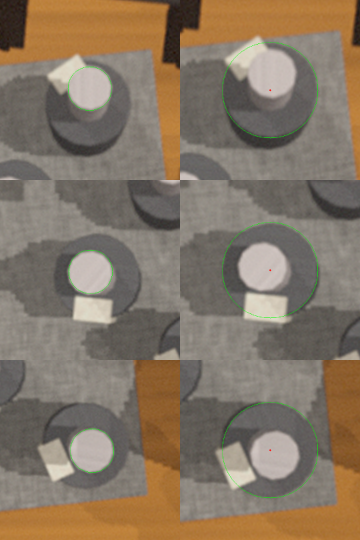

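```bash
python3 -m crank '{"dp":[[0,-0.1,2],[0,0,3],[0,0,2],[0,0,1.1],[0,0,0],[0,0,0],[0,0,0],[0,0,0]],"delta_rot":[[0,0,0],[0,0,0],[0,0,0],[0,0,0],[0,0,0],[0,0,0],[0,0,0],[0,0,0]]}'
python3 -m crank '{"dp":[[0,0,0],[0,0,0],[0,0,0],[0,0,0],[0,0,0],[0,0,0],[0,0,0],[0,0,0]],"delta_rot":[[0,0,0],[0,0,0],[0,0,0],[0,0,0],[0,0,0],[0,0,0],[0,0,0],[0,0,0]]}' 1.5 25
python3 -c "
from h import *
plan(.5535,-.0704,.17,46.1)"
```

```text
time: 18.85
position: [0.528, -0.3466, 0.062]
tool_rot: [2.331, 2.103, 0.001]
ft_force: [-0.5, 0.2, -0.3]
grip_width: 0.573
time: 19.65
position: [0.5272, -0.3459, 0.0605]
tool_rot: [-2.332, -2.104, -0.0]
ft_force: [0.5, -0.0, 0.1]
grip_width: 0.249
t 19.65 pos [ 0.5272 -0.3459  0.0605] yaw 84.12 F [ 0.5 -0.   0.1] grip_mm 21.7
shift cm [ 27.68  -0.21 -10.94] turn [-1.000e-04 -3.000e-04  6.635e-01] nrow turn 5.0 nrow shift 6.0
```

```bash
python3 -m crank '{"dp":[[0,0,-3],[0,0,-3],[4,-0.1,-2],[4.5,0,0],[4.5,0,0],[4.5,0,0],[4.5,0,0],[4.5,0,0]],"delta_rot":[[0,0,0],[0,0,0],[0,0,0],[0,0,0],[0,0,0],[0,0,0],[0,0,0],[0,0,0]]}'
python3 -m crank '{"dp":[[0,0,0],[0,0,0],[0,0,0],[0,0,0],[0,0,0],[0,0,0],[0,0,0],[0,0,0]],"delta_rot":[[0,0,0.14],[0,0,0.14],[0,0,0.14],[0,0,0.14],[0,0,0.104],[0,0,0],[0,0,0],[0,0,0]]}'
python3 -c "
from h import *
plan(.5475,-.0698,.060,46.1)"
```

```text
time: 20.45
position: [0.5531, -0.0808, 0.1405]
tool_rot: [2.333, 2.104, 0.0]
ft_force: [0.7, -0.1, -1.2]
grip_width: 0.245
time: 21.25
position: [0.5533, -0.0825, 0.1405]
tool_rot: [-2.89, -1.232, 0.0]
ft_force: [-0.4, 0.3, -1.8]
grip_width: 0.247
t 21.25 pos [ 0.5533 -0.0825  0.1405] yaw 46.16 F [-0.4  0.3 -1.8] grip_mm 21.4
shift cm [ 0.51 -1.29  8.05] turn [-0.0001  0.0001  0.0011] nrow turn 1.0 nrow shift 2.0
```

```bash
python3 -m crank '{"dp":[[0.5,-1.3,0],[0,0,2.5],[0,0,3],[0,0,2],[0,0,0.5],[0,0,0],[0,0,0],[0,0,0]],"delta_rot":[[0,0,0],[0,0,0],[0,0,0],[0,0,0],[0,0,0],[0,0,0],[0,0,0],[0,0,0]]}'
python3 -c "
from h import *
plan(.5535,-.0704,.0575,46.1)"
python3 -m crank '{"dp":[[0.12,0.16,0.1],[0.12,0.16,0],[0,0,0],[0.06,0.08,0],[0.06,0.08,0],[0,0,0],[0,0,0],[0,0,0]],"delta_rot":[[0,0,0],[0,0,0],[0,0,0],[0,0,0],[0,0,0],[0,0,0],[0,0,0],[0,0,0]]}'
python3 -c "
from h import *
plan(.5535,-.0704,.0575,46.1)"
```

```text
time: 22.05
position: [0.5486, -0.0697, 0.062]
tool_rot: [2.89, 1.229, 0.004]
ft_force: [0.1, -0.4, -1.5]
grip_width: 0.241
t 22.05 pos [ 0.5486 -0.0697  0.062 ] yaw 46.08 F [ 0.1 -0.4 -1.5] grip_mm 21.0
shift cm [0.29 0.4  0.45] turn [ 0.0018 -0.0019 -0.0004] nrow turn 1.0 nrow shift 1.0
time: 22.85
position: [0.5529, -0.0705, 0.0594]
tool_rot: [-2.891, -1.229, 0.001]
ft_force: [-2.6, 0.4, 0.1]
grip_width: 0.246
t 22.85 pos [ 0.5529 -0.0705  0.0594] yaw 46.06 F [-2.6  0.4  0.1] grip_mm 21.4
shift cm [0.05 0.03 0.19] turn [-0.0009  0.0007 -0.0007] nrow turn 1.0 nrow shift 1.0
```

```bash
python3 -m crank '{"dp":[[0,0,0.05],[0,0,0.05],[0,0,0.05],[0,0,0.04],[0,0,0],[0,0,0],[0,0,0],[0,0,0]],"delta_rot":[[0,0,0],[0,0,0],[0,0,0],[0,0,0],[0,0,0],[0,0,0],[0,0,0],[0,0,0]]}'
python3 -c "
from h import *
plan(.5535,-.0704,.0575,46.1)"
```

```text
time: 23.65
position: [0.5532, -0.0705, 0.0576]
tool_rot: [-2.891, -1.229, 0.001]
ft_force: [-4.4, 0.2, 2.6]
grip_width: 0.24
t 23.65 pos [ 0.5532 -0.0705  0.0576] yaw 46.06 F [-4.4  0.2  2.6] grip_mm 20.9
shift cm [0.03 0.02 0.01] turn [-0.0005  0.0003 -0.0007] nrow turn 1.0 nrow shift 1.0
```

```bash
python3 -m crank '{"dp":[[0,0,0],[0,0,0],[0,0,0],[0,0,0],[0,0,0],[0,0,-3],[0,0,-4],[0,0,-4]],"delta_rot":[[0,0,0],[0,0,0],[0,0,0],[0,0,0],[0,0,0],[0,0,0],[0,0,0],[0,0,0]]}' 4
python3 -c "
from h import *
plan(.474,-.305,.17,65)"
```

```text
time: 24.45
position: [0.5531, -0.0705, 0.1686]
tool_rot: [-2.891, -1.229, 0.001]
ft_force: [0.9, 0.3, 1.2]
grip_width: 0.459
t 24.45 pos [ 0.5531 -0.0705  0.1686] yaw 46.06 F [0.9 0.3 1.2] grip_mm 39.9
shift cm [-22.37  10.57  -0.13] turn [-0.0005  0.0005 -0.3306] nrow turn 3.0 nrow shift 5.0
```

```bash
python3 -m crank '{"dp":[[-4,1.9,0],[-4,1.9,0],[-4,1.9,0],[-4,1.9,0],[-4,1.9,0],[-2.4,1,0],[0,0,0],[0,0,0]],"delta_rot":[[0,0,0],[0,0,0],[0,0,0],[0,0,0],[0,0,0],[0,0,-0.12],[0,0,-0.12],[0,0,-0.09]]}' 5
python3 look.py wrist w5 0.039 .4,.6,-.4,-.05 2000
bash tv.sh wrist w5 0.003 "[(.475,-.305),(.43,-.363)]";
python3 -c "
from h import *
plan(.474,-.305,.0605,65)"
```

```text
time: 25.25
position: [0.473, -0.3062, 0.1678]
tool_rot: [2.648, 1.689, 0.0]
ft_force: [0.2, 1.2, -0.1]
grip_width: 0.575
0 knob [ 0.4734 -0.3046] label deg 175.0 median 175.1 range [-28.5  28.5] 2536
1 knob [ 0.4308 -0.3638] label deg 117.0 median 117.0 range [-27.5  27.7] 2920
t 25.3 pos [ 0.4734 -0.3055  0.1677] yaw 65.29 F [ 0.4 -0.2 -0.1] grip_mm 50.0
shift cm [ 0.06  0.03 10.72] turn [ 0.0006 -0.0001  0.0051] nrow turn 1.0 nrow shift 3.0
```

View pics/w5_t.png

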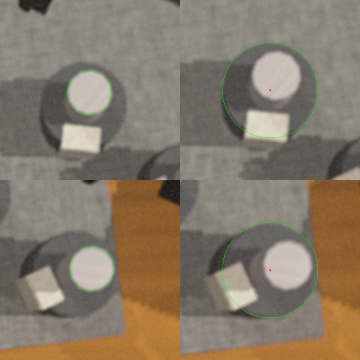

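View pics/w5.png

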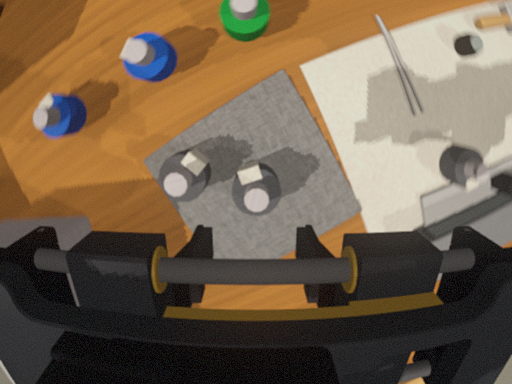

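The wrist view shows the two remaining tins at (185,175) and (257,190), and the placed one at (462,165) against the bar. Grasping the second tin.

```bash
python3 -m crank '{"dp":[[0,0,3],[0,0,3],[0,0,3],[0,0,1.7],[0,0,0],[0,0,0],[0,0,0],[0,0,0]],"delta_rot":[[0,0,0],[0,0,0],[0,0,0],[0,0,0],[0,0,0],[0,0,0],[0,0,0],[0,0,0]]}'
python3 -m crank '{"dp":[[0,0,0],[0,0,0],[0,0,0],[0,0,0],[0,0,0],[0,0,0],[0,0,0],[0,0,-1]],"delta_rot":[[0,0,0],[0,0,0],[0,0,0],[0,0,0],[0,0,0],[0,0,0],[0,0,0],[0,0,0]]}' 1.5 25
python3 -m crank '{"dp":[[0,0,-3],[0,0,-3],[0,0,-4],[0,0,0],[0,0,0],[0,0,0],[0,0,0],[0,0,0]],"delta_rot":[[0,0,0],[0,0,0],[0,0,0],[0,0,0],[0,0,0],[0,0,0],[0,0,0],[0,0,0]]}'
python3 -c "
from h import *
plan(.5607-.006,-.0002,.17,-115.1)"
```

```text
time: 26.1
position: [0.4747, -0.3052, 0.0621]
tool_rot: [2.648, 1.686, 0.003]
ft_force: [-0.5, -0.5, -0.1]
grip_width: 0.574
time: 26.9
position: [0.4725, -0.3039, 0.0695]
tool_rot: [-2.648, -1.686, 0.003]
ft_force: [-0.4, 0.5, -2.6]
grip_width: 0.245
time: 27.7
position: [0.473, -0.3043, 0.1694]
tool_rot: [-2.648, -1.686, 0.002]
ft_force: [0.3, -0.0, -1.5]
grip_width: 0.246
t 27.7 pos [ 0.473  -0.3043  0.1694] yaw 64.97 F [ 0.3 -0.  -1.5] grip_mm 21.4
shift cm [31.01 -5.46 -0.05] turn [-1.0000e-04 -3.7000e-03 -3.1404e+00] nrow turn 21.0 nrow shift 7.0
```

```bash
python3 -m crank '{"dp":[[4.4,-0.7,0],[4.4,-0.8,0],[4.4,-0.8,0],[4.4,-0.8,0],[4.4,-0.8,0],[4.4,-0.8,0],[4.5,-0.8,0],[0,0,0]],"delta_rot":[[0,0,0],[0,0,0],[0,0,0],[0,0,0],[0,0,0],[0,0,0],[0,0,0],[0,0,0.148]]}'
python3 -m crank '{"dp":[[0,0,0],[0,0,0],[0,0,0],[0,0,0],[0,0,0],[0,0,0],[0,0,0],[0,0,0]],"delta_rot":[[0,0,0.148],[0,0,0.148],[0,0,0.148],[0,0,0.148],[0,0,0.148],[0,0,0.148],[0,0,0.148],[0,0,0.148]]}'
python3 -m crank '{"dp":[[0,0,0],[0,0,0],[0,0,0],[0,0,0],[0,0,0],[0,0,0],[0,0,0],[0,0,0]],"delta_rot":[[0,0,0.148],[0,0,0.148],[0,0,0.148],[0,0,0.148],[0,0,0.148],[0,0,0.148],[0,0,0.148],[0,0,0.148]]}'
python3 -c "
from h import *
plan(.5607-.006,-.0002,.060,-115.1)"
```

```text
time: 28.5
position: [0.5552, 0.0078, 0.1698]
tool_rot: [-2.758, -1.496, -0.002]
ft_force: [0.5, 0.2, -1.6]
grip_width: 0.247
time: 29.3
position: [0.5541, -0.0015, 0.1699]
tool_rot: [3.125, -0.32, -0.002]
ft_force: [0.1, 0.0, -1.4]
grip_width: 0.244
time: 30.1
position: [0.5541, -0.0015, 0.1699]
tool_rot: [2.414, -2.009, -0.001]
ft_force: [0.4, 0.5, -0.8]
grip_width: 0.244
t 30.1 pos [ 0.5541 -0.0015  0.1699] yaw -79.53 F [ 0.4  0.5 -0.8] grip_mm 21.2
shift cm [-0.11 -0.1  10.99] turn [ 1.400e-03 -4.000e-04  6.208e-01] nrow turn 5.0 nrow shift 3.0
```

```bash
python3 -m crank '{"dp":[[0,0,0],[0,0,0],[0,0,0],[0,0,0],[0,0,2],[0,0,3],[0,0,3],[0,0,2.5]],"delta_rot":[[0,0,0.148],[0,0,0.148],[0,0,0.148],[0,0,0.148],[0,0,0.029],[0,0,0],[0,0,0],[0,0,0]]}'
python3 -c "
from h import *
plan(.5607-.003,-.0005,.060,-115.1)"
```

```text
time: 30.9
position: [0.5535, -0.0014, 0.0635]
tool_rot: [1.692, -2.644, -0.001]
ft_force: [0.7, 0.5, -1.8]
grip_width: 0.244
t 30.9 pos [ 0.5535 -0.0014  0.0635] yaw -114.76 F [ 0.7  0.5 -1.8] grip_mm 21.2
shift cm [-0.26 -0.34  0.35] turn [ 0.0018 -0.0012  0.0059] nrow turn 1.0 nrow shift 1.0
```

```bash
python3 -m crank '{"dp":[[-0.26,-0.34,0.1],[0,0,0.1],[0,0,0],[-0.06,-0.19,0],[0,0,0],[0,0,0],[0,0,0],[0,0,0]],"delta_rot":[[0,0,0.006],[0,0,0],[0,0,0],[0,0,0],[0,0,0],[0,0,0],[0,0,0],[0,0,0]]}'
python3 -c "
from h import *
plan(.5607,-.0008,.060,-115.1)"
```

```text
time: 31.7
position: [0.5608, -0.0007, 0.0639]
tool_rot: [-1.685, 2.651, -0.0]
ft_force: [0.7, 1.2, -2.1]
grip_width: 0.245
t 31.7 pos [ 0.5608 -0.0007  0.0639] yaw -115.1 F [ 0.7  1.2 -2.1] grip_mm 21.3
shift cm [0.01 0.   0.39] turn [-0.0004  0.0003 -0.0001] nrow turn 1.0 nrow shift 1.0
```

```bash
python3 -m crank '{"dp":[[0,0,0.2],[0,0,0.2],[0,0,0.1],[-0.03,-0.09,0],[0,0,0],[0,0,0],[0,0,0],[0,0,0]],"delta_rot":[[0,0,0],[0,0,0],[0,0,0],[0,0,0],[0,0,0],[0,0,0],[0,0,0],[0,0,0]]}'
python3 -c "
from h import *
plan(.5607,-.0008,.060,-115.1)"
```

```text
time: 32.5
position: [0.5615, -0.0009, 0.0587]
tool_rot: [1.685, -2.651, -0.0]
ft_force: [-0.1, 0.6, -1.6]
grip_width: 0.247
t 32.5 pos [ 0.5615 -0.0009  0.0587] yaw -115.11 F [-0.1  0.6 -1.6] grip_mm 21.5
shift cm [ 0.03  0.08 -0.13] turn [ 0.0001 -0.     -0.0001] nrow turn 1.0 nrow shift 1.0
```

```bash
python3 -m crank '{"dp":[[-0.02,-0.05,0.05],[-0.02,-0.05,0.05],[0,0,0],[0,0,0],[0,0,0],[0,0,0],[0,0,0],[0,0,0]],"delta_rot":[[0,0,0],[0,0,0],[0,0,0],[0,0,0],[0,0,0],[0,0,0],[0,0,0],[0,0,0]]}'
python3 -c "
from h import *
plan(.5607,-.0008,.060,-115.1)"
```

```text
time: 33.3
position: [0.5621, -0.0008, 0.0579]
tool_rot: [1.685, -2.65, -0.002]
ft_force: [-4.9, -0.2, 5.4]
grip_width: 0.245
t 33.3 pos [ 0.5621 -0.0008  0.0579] yaw -115.1 F [-4.9 -0.2  5.4] grip_mm 21.3
shift cm [ 0.06  0.13 -0.21] turn [ 0.0013 -0.0003 -0.0001] nrow turn 1.0 nrow shift 1.0
```

```bash
python3 -m crank '{"dp":[[0,0,0],[0,0,0],[0,0,0],[0,0,0],[0,0,0],[0,0,-3],[0,0,-4],[0,0,-4]],"delta_rot":[[0,0,0],[0,0,0],[0,0,0],[0,0,0],[0,0,0],[0,0,0],[0,0,0],[0,0,0]]}' 4
python3 -m crank '{"dp":[[0,0,-2],[0,0,-2],[0,0,0],[0,0,0],[0,0,0],[0,0,0],[0,0,0],[0,0,0]],"delta_rot":[[0,0,-0.148],[0,0,-0.148],[0,0,-0.148],[0,0,-0.148],[0,0,-0.148],[0,0,-0.148],[0,0,-0.148],[0,0,-0.148]]}' 4
python3 -c "
from h import *
plan(.4305,-.3635,.18,-5)"
```

```text
time: 34.1
position: [0.5623, -0.0011, 0.1685]
tool_rot: [1.685, -2.65, -0.0]
ft_force: [1.0, 1.0, 0.4]
grip_width: 0.456
time: 34.9
position: [0.5628, -0.0009, 0.2077]
tool_rot: [-2.882, 1.251, -0.0]
ft_force: [0.2, -0.1, 0.1]
grip_width: 0.458
t 34.9 pos [ 0.5628 -0.0009  0.2077] yaw -46.92 F [ 0.2 -0.1  0.1] grip_mm 39.9
shift cm [17.45 34.42  2.76] turn [-3.000e-04 -3.000e-04 -7.317e-01] nrow turn 5.0 nrow shift 8.0
```

```bash
python3 -m crank '{"dp":[[2.2,4.3,0.3],[2.2,4.3,0.3],[2.2,4.3,0.3],[2.2,4.3,0.3],[2.2,4.3,0.3],[2.2,4.3,0.3],[2.2,4.3,0.3],[2,4.3,0.6]],"delta_rot":[[0,0,0],[0,0,0],[0,0,0],[0,0,0],[0,0,0],[0,0,0],[0,0,0],[0,0,0]]}' 5
python3 -m crank '{"dp":[[0,0,0],[0,0,0],[0,0,0],[0,0,0],[0,0,0],[0,0,0],[0,0,0],[0,0,0]],"delta_rot":[[0,0,-0.146],[0,0,-0.146],[0,0,-0.146],[0,0,-0.146],[0,0,-0.146],[0,0,0],[0,0,0],[0,0,0]]}'
python3 look.py wrist w6 0.039 .35,.7,-.4,.1 1500
bash tv.sh wrist w6 0.003 "[(.43,-.363)]"; 
python3 -c "
from h import *
plan(.4305,-.3635,.0605,-5)"
```

```text
time: 35.7
position: [0.4277, -0.3642, 0.1812]
tool_rot: [-2.878, 1.259, -0.003]
ft_force: [0.5, -0.4, 1.1]
grip_width: 0.574
time: 36.5
position: [0.4281, -0.3622, 0.1807]
tool_rot: [-3.138, 0.153, -0.0]
ft_force: [-0.3, -0.8, -0.2]
grip_width: 0.571
0 knob [ 0.43   -0.3636] label deg 116.8 median 116.8 range [-27.9  28.1] 2388
t 36.55 pos [ 0.4281 -0.3621  0.1806] yaw -5.54 F [ 0.1 -0.8  0.2] grip_mm 50.2
shift cm [ 0.25  0.12 12.01] turn [-0.     -0.     -0.0094] nrow turn 1.0 nrow shift 3.0
```

View pics/w6_o.png

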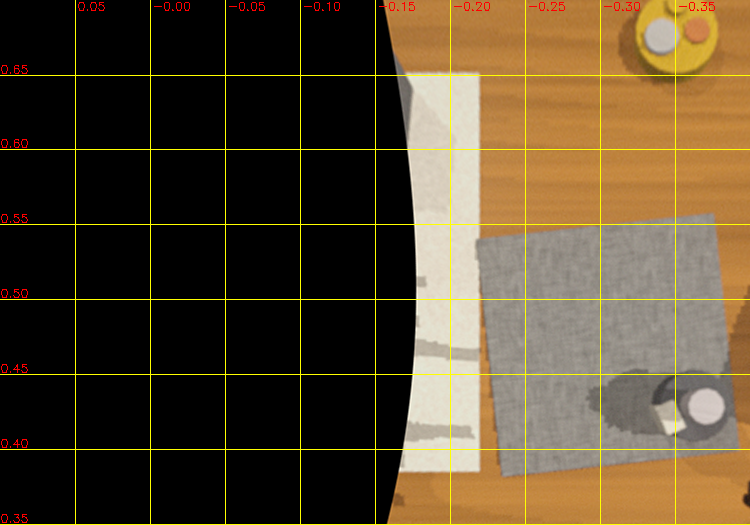

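View pics/w6_t.png

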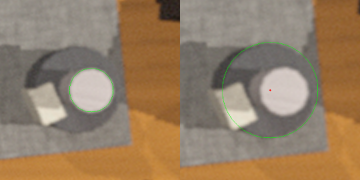

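The third tin is alone on the mat, knob at (0.430,-0.364), label at about 116.5°. Grasping it.

```bash
python3 -m crank '{"dp":[[0.2,0.14,3],[0,0,3],[0,0,3],[0,0,2],[0,0,1],[0,0,0],[0,0,0],[0,0,0]],"delta_rot":[[0,0,0],[0,0,0],[0,0,0],[0,0,0],[0,0,0],[0,0,0],[0,0,0],[0,0,0]]}'
python3 -m crank '{"dp":[[0,0,0],[0,0,0],[0,0,0],[0,0,0],[0,0,0],[0,0,0],[0,0,0],[0,0,0]],"delta_rot":[[0,0,0],[0,0,0],[0,0,0],[0,0,0],[0,0,0],[0,0,0],[0,0,0],[0,0,0]]}' 1.5 25
python3 -c "
from h import *
plan(.5679-.006,.0694,.17,-127.9)"
```

```text
time: 37.35
position: [0.4308, -0.3644, 0.062]
tool_rot: [3.137, -0.15, 0.003]
ft_force: [-0.1, -1.4, -0.6]
grip_width: 0.578
time: 38.15
position: [0.43, -0.3637, 0.0608]
tool_rot: [-3.138, 0.149, -0.0]
ft_force: [-0.0, 0.1, 0.5]
grip_width: 0.245
t 38.15 pos [ 0.43   -0.3637  0.0608] yaw -5.44 F [-0.   0.1  0.5] grip_mm 21.3
shift cm [  9.02 -44.37 -10.92] turn [-3.0000e-04  0.0000e+00  2.1373e+00] nrow turn 15.0 nrow shift 10.0
```

```bash
python3 -m crank '{"dp":[[0,0,-3],[0,0,-4],[0,0,-4],[0.9,-4.4,0],[0.9,-4.4,0],[0.9,-4.4,0],[0.9,-4.4,0],[0.9,-4.4,0]],"delta_rot":[[0,0,0],[0,0,0],[0,0,0],[0,0,0],[0,0,0],[0,0,0],[0,0,0],[0,0,0]]}'
python3 -m crank '{"dp":[[0.9,-4.5,0],[0.9,-4.5,0],[0.9,-4.5,0],[0.9,-4.5,0],[0.9,-4.4,0],[0,0,0],[0,0,0],[0,0,0]],"delta_rot":[[0,0,0],[0,0,0],[0,0,0],[0,0,0],[0,0,0],[0,0,0.14],[0,0,0.14],[0,0,0.14]]}'
python3 -m crank '{"dp":[[0,0,0],[0,0,0],[0,0,0],[0,0,0],[0,0,0],[0,0,0],[0,0,0],[0,0,0]],"delta_rot":[[0,0,0.148],[0,0,0.148],[0,0,0.148],[0,0,0.148],[0,0,0.148],[0,0,0.148],[0,0,0.148],[0,0,0.148]]}'
python3 -c "
from h import *
plan(.5679-.006,.0694,.17,-127.9)"
```

```text
time: 38.95
position: [0.4954, -0.1472, 0.1702]
tool_rot: [-3.138, 0.15, 0.001]
ft_force: [0.9, -0.7, -1.6]
grip_width: 0.241
time: 39.75
position: [0.5611, 0.07, 0.1697]
tool_rot: [3.035, -0.807, -0.002]
ft_force: [0.9, -0.5, -1.8]
grip_width: 0.246
time: 40.55
position: [0.561, 0.0695, 0.1698]
tool_rot: [2.066, -2.365, -0.001]
ft_force: [-0.4, 1.0, -1.7]
grip_width: 0.243
t 40.55 pos [0.561  0.0695 0.1698] yaw -97.7 F [-0.4  1.  -1.7] grip_mm 21.1
shift cm [-0.   -0.09 -0.02] turn [ 0.0012 -0.001   0.527 ] nrow turn 4.0 nrow shift 1.0
```

```bash
python3 -m crank '{"dp":[[0,0,0],[0,0,0],[0,0,0],[0,0,0],[0,0,3],[0,0,3],[0,0,3],[0,0,2]],"delta_rot":[[0,0,0.14],[0,0,0.14],[0,0,0.14],[0,0,0.107],[0,0,0],[0,0,0],[0,0,0],[0,0,0]]}'
python3 -m crank '{"dp":[[0,0,0],[0,0,0],[0,0,0],[0,0,0],[0,0,0],[0,0,0],[0,0,0],[0,0,0]],"delta_rot":[[0,0,0],[0,0,0],[0,0,0],[0,0,0],[0,0,0],[0,0,0],[0,0,0],[0,0,0]]}'
python3 -c "
from h import *
plan(.5679,.0688,.058,-127.9)"
```

```text
time: 41.35
position: [0.5597, 0.0694, 0.0578]
tool_rot: [1.387, -2.815, -0.001]
ft_force: [-0.4, 0.6, -1.8]
grip_width: 0.242
time: 42.15
position: [0.5617, 0.0698, 0.0608]
tool_rot: [-1.389, 2.818, 0.0]
ft_force: [-1.0, -0.3, -2.1]
grip_width: 0.243
t 42.15 pos [0.5617 0.0698 0.0608] yaw -127.53 F [-1.  -0.3 -2.1] grip_mm 21.1
shift cm [-0.3  -0.55  0.28] turn [-0.0001  0.0002  0.0064] nrow turn 1.0 nrow shift 1.0
```

```bash
python3 -m crank '{"dp":[[0,0,0.2],[-0.15,-0.25,0],[-0.15,-0.25,0],[0,0,0],[-0.05,-0.09,0],[0,0,0],[0,0,0],[0,0,0]],"delta_rot":[[0,0,0.006],[0,0,0],[0,0,0],[0,0,0],[0,0,0],[0,0,0],[0,0,0],[0,0,0]]}'
python3 -c "
from h import *
plan(.5679,.0688,.0575,-127.9)"
```

```text
time: 42.95
position: [0.568, 0.0689, 0.0585]
tool_rot: [1.38, -2.822, -0.001]
ft_force: [-2.4, 0.1, -1.7]
grip_width: 0.246
t 42.95 pos [0.568  0.0689 0.0585] yaw -127.88 F [-2.4  0.1 -1.7] grip_mm 21.4
shift cm [0.01 0.01 0.1 ] turn [ 0.0006 -0.0005  0.0004] nrow turn 1.0 nrow shift 1.0
```

```bash
python3 -m crank '{"dp":[[-0.02,-0.04,0.05],[0,0,0.05],[0,0,0.03],[0,0,0],[0,0,0],[0,0,0],[0,0,0],[0,0,0]],"delta_rot":[[0,0,0],[0,0,0],[0,0,0],[0,0,0],[0,0,0],[0,0,0],[0,0,0],[0,0,0]]}'
python3 -m crank '{"dp":[[0,0,0],[0,0,0],[0,0,0],[0,0,0],[0,0,0],[0,0,-3],[0,0,-4],[0,0,-4]],"delta_rot":[[0,0,0],[0,0,0],[0,0,0],[0,0,0],[0,0,0],[0,0,0],[0,0,0],[0,0,0]]}' 4
python3 -c "
from h import *
plan(.46,-.0,.33,-90)"
```

```text
time: 43.75
position: [0.5685, 0.0688, 0.0573]
tool_rot: [1.38, -2.822, -0.001]
ft_force: [-5.7, 0.2, -0.2]
grip_width: 0.242
time: 44.55
position: [0.5686, 0.0686, 0.1683]
tool_rot: [1.379, -2.822, 0.0]
ft_force: [0.4, 0.1, 1.0]
grip_width: 0.459
t 44.55 pos [0.5686 0.0686 0.1683] yaw -127.89 F [0.4 0.1 1. ] grip_mm 39.9
shift cm [ 12.09   4.36 -16.16] turn [ 5.000e-04 -7.000e-04 -6.614e-01] nrow turn 5.0 nrow shift 5.0
```

```bash
python3 -m crank '{"dp":[[3,1,-1.5],[3,1,-1.5],[3,1,-1],[2.5,1,0],[0,0,0],[0,0,0],[0,0,0],[0,0,0]],"delta_rot":[[0,0,0],[0,0,0],[0,0,0],[0,0,-0.145],[0,0,-0.145],[0,0,-0.145],[0,0,-0.145],[0,0,-0.08]]}'
python3 look.py wrist w7 0.036 .45,.72,-.18,.18 2000
bash tv.sh wrist w7 0.0 "[(.553,-.0705),(.562,-.0008),(.568,.0688)]"
```

```text
time: 45.35
position: [0.4669, 0.0025, 0.2077]
tool_rot: [-2.224, 2.217, -0.001]
ft_force: [0.3, 0.3, -0.3]
grip_width: 0.458
0 knob [ 0.5534 -0.0721] label deg -3.9 median -3.9 range [-29.1  28.9] 3011
1 knob [ 0.5566 -0.025 ] label deg 31.7 median 31.7 range [-27.5  27. ] 2474
2 knob [0.5666 0.0696] label deg -5.3 median -5.2 range [-29.   29.1] 2684
```

View pics/w7_o.png

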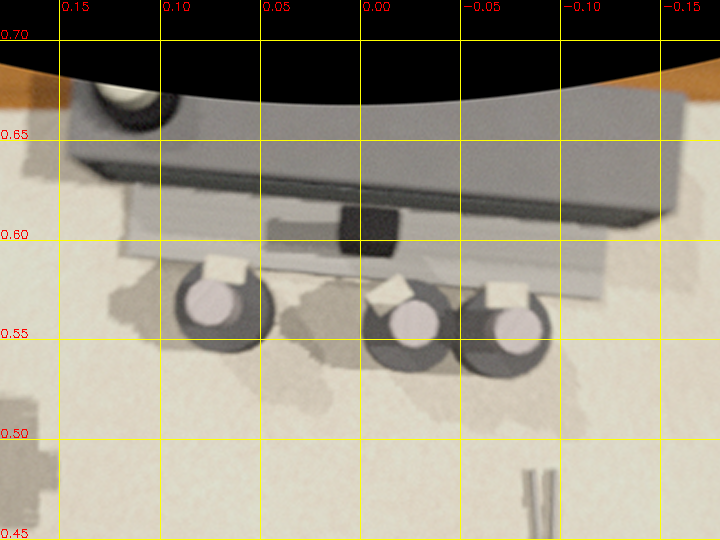

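View pics/w7_t.png

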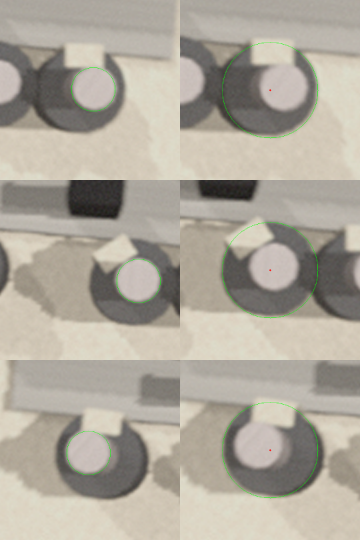

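The view shows the outer tins standing well, labels at −3.9° and −5.3° against a target of −5.9°. The middle tin has been knocked aside to (0.557,−0.025), label at +31.7°. I'll regrasp it and mend it.

```bash
python3 -m crank '{"dp":[[0,0,0],[0,0,0],[0,0,0],[0,0,0],[0,0,0],[0,0,0],[0,0,0],[0,0,0]],"delta_rot":[[0,0,-0.148],[0,0,-0.148],[0,0,-0.148],[0,0,-0.148],[0,0,-0.148],[0,0,-0.148],[0,0,-0.148],[0,0,-0.148]]}' 3.8
python3 -c "
from h import *
plan(.5566,-.0252,.0575,-22)"
```

```text
time: 46.2
position: [0.4668, 0.0025, 0.2075]
tool_rot: [-3.084, 0.599, -0.001]
ft_force: [0.6, -0.6, -1.1]
grip_width: 0.441
t 46.2 pos [0.4668 0.0025 0.2075] yaw -21.99 F [ 0.6 -0.6 -1.1] grip_mm 38.3
shift cm [ 9.35 -0.79 15.  ] turn [-0.0004 -0.0005  0.0001] nrow turn 1.0 nrow shift 4.0
```

```bash
python3 -m crank '{"dp":[[3.1,-0.3,0],[3.1,-0.3,0],[3.1,-0.2,2],[0,0,3],[0,0,3],[0,0,2],[0,0,0],[0,0,0]],"delta_rot":[[0,0,0],[0,0,0],[0,0,0],[0,0,0],[0,0,0],[0,0,0],[0,0,0],[0,0,0]]}'
python3 look.py wrist w8 0.036 .45,.72,-.18,.18 2000
bash tv.sh wrist w8 0.0 "[(.553,-.0705),(.5566,-.025),(.568,.0688)]"
python3 -c "
from h import *
plan(.5566,-.0252,.0595,-22)"
```

```text
time: 47.0
position: [0.5561, -0.0253, 0.1078]
tool_rot: [3.082, -0.607, 0.0]
ft_force: [0.3, -0.0, 0.1]
grip_width: 0.435
0 knob [ 0.535  -0.0395] label deg 15.1 median 15.1 range [-30.4  30.6] 5151
1 knob [ 0.5348 -0.0364] label deg 6.2 median 6.1 range [-30.5  30.6] 6791
2 knob [0.5674 0.0688] label deg -6.5 median -6.5 range [-26.4  26.4] 2464
t 47.05 pos [ 0.5568 -0.0253  0.1086] yaw -22.27 F [ 0.3 -0.1  0.3] grip_mm 37.9
shift cm [-0.03  0.    4.91] turn [-0.0008 -0.0018 -0.0047] nrow turn 1.0 nrow shift 1.0
```

View pics/w8_o.png

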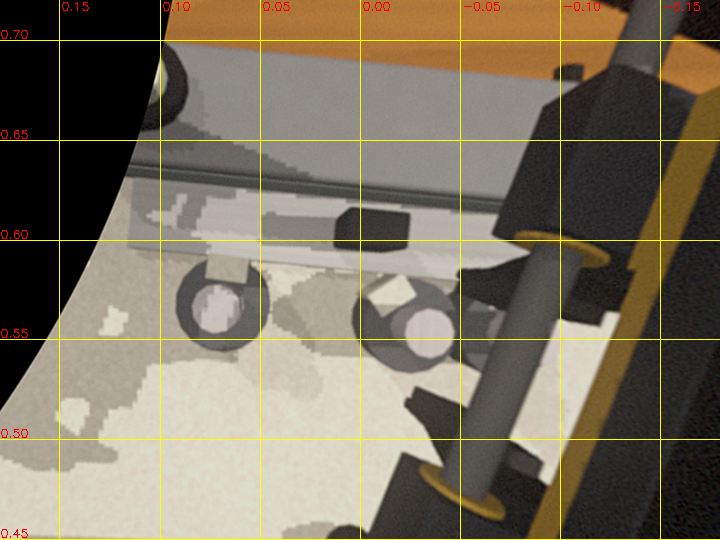

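The middle tin's knob sits between the fingers as expected, at ortho pixel (430,333), so I'll descend.

```bash
python3 -m crank '{"dp":[[0,0,2],[0,0,2],[0,0,0.9],[0,0,0],[0,0,0],[0,0,0],[0,0,0],[0,0,0]],"delta_rot":[[0,0,0],[0,0,0],[0,0,0],[0,0,0],[0,0,0],[0,0,0],[0,0,0],[0,0,0]]}'
python3 -m crank '{"dp":[[0,0,0],[0,0,0],[0,0,0],[0,0,0],[0,0,0],[0,0,0],[0,0,0],[0,0,0]],"delta_rot":[[0,0,0],[0,0,0],[0,0,0],[0,0,0],[0,0,0],[0,0,0],[0,0,0],[0,0,0]]}' 1.5 25
python3 -c "
from h import *
plan(.5555,-.0005,.065,-59.6)"
```

```text
time: 47.85
position: [0.5562, -0.0251, 0.059]
tool_rot: [-3.082, 0.606, -0.002]
ft_force: [-0.6, -0.3, -0.2]
grip_width: 0.434
time: 48.65
position: [0.5559, -0.0253, 0.0584]
tool_rot: [3.083, -0.606, 0.0]
ft_force: [0.6, -0.1, -0.9]
grip_width: 0.245
t 48.65 pos [ 0.5559 -0.0253  0.0584] yaw -22.23 F [ 0.6 -0.1 -0.9] grip_mm 21.3
shift cm [-0.97 -2.28 -0.66] turn [-1.000e-04 -1.000e-04  6.522e-01] nrow turn 5.0 nrow shift 1.0
```

```bash
python3 -m crank '{"dp":[[0,0,-2],[-0.5,-1.1,0],[-0.5,-1.2,0],[0,0,0],[0,0,0],[0,0,0],[0,0,0],[0,0,0]],"delta_rot":[[0,0,0],[0,0,0],[0,0,0],[0,0,0.14],[0,0,0.14],[0,0,0.14],[0,0,0.14],[0,0,0.092]]}'
python3 -m crank '{"dp":[[0,0,1],[0,0,0.8],[0,0,0],[0,0,0],[0,0,0],[0,0,0],[0,0,0],[0,0,0]],"delta_rot":[[0,0,0],[0,0,0],[0,0,0],[0,0,0],[0,0,0],[0,0,0],[0,0,0],[0,0,0]]}'
python3 -c "
from h import *
plan(.5607,-.0008,.0584,-59.6)"
```

```text
time: 49.45
position: [0.5544, 0.0018, 0.0772]
tool_rot: [2.724, -1.565, -0.003]
ft_force: [-0.6, 1.4, -1.6]
grip_width: 0.238
time: 50.25
position: [0.5554, -0.0001, 0.0606]
tool_rot: [-2.726, 1.561, -0.0]
ft_force: [0.1, 0.4, -1.6]
grip_width: 0.249
t 50.25 pos [ 5.554e-01 -1.000e-04  6.060e-02] yaw -59.58 F [ 0.1  0.4 -1.6] grip_mm 21.7
shift cm [ 0.33 -0.42  0.22] turn [-0.0004  0.0001  0.0003] nrow turn 1.0 nrow shift 1.0
```

```bash
python3 -m crank '{"dp":[[0.17,-0.21,0.1],[0.16,-0.21,0],[0,0,0],[0.06,-0.08,0],[0.06,-0.08,0],[0,0,0],[0,0,0],[0,0,0]],"delta_rot":[[0,0,0],[0,0,0],[0,0,0],[0,0,0],[0,0,0],[0,0,0],[0,0,0],[0,0,0]]}'
python3 -c "
from h import *
plan(.5607,-.0008,.0584,-59.6)"
```

```text
time: 51.05
position: [0.5616, -0.0008, 0.0591]
tool_rot: [2.726, -1.561, -0.003]
ft_force: [-5.1, 1.5, 0.9]
grip_width: 0.245
t 51.05 pos [ 0.5616 -0.0008  0.0591] yaw -59.58 F [-5.1  1.5  0.9] grip_mm 21.3
shift cm [-0.05  0.08  0.07] turn [0.0015 0.0014 0.0003] nrow turn 1.0 nrow shift 1.0
```

```bash
python3 -m crank '{"dp":[[0,0,0.05],[0,0,0.04],[0,0,0],[0,0,0],[0,0,0],[0,0,0],[0,0,0],[0,0,0]],"delta_rot":[[0,0,0],[0,0,0],[0,0,0],[0,0,0],[0,0,0],[0,0,0],[0,0,0],[0,0,0]]}'
python3 -c "
from h import *
plan(.5607,-.0008,.0584,-59.6)"
python3 -m crank '{"dp":[[0,0,0],[0,0,0],[0,0,0],[0,0,0],[0,0,0],[0,0,-3],[0,0,-4],[0,0,-4]],"delta_rot":[[0,0,0],[0,0,0],[0,0,0],[0,0,0],[0,0,0],[0,0,0],[0,0,0],[0,0,0]]}' 4
python3 -c "
from h import *
plan(.48,-.0,.24,-90)"
```

```text
time: 51.85
position: [0.5616, -0.0009, 0.0583]
tool_rot: [2.726, -1.561, -0.003]
ft_force: [-5.1, 0.9, 2.4]
grip_width: 0.245
t 51.85 pos [ 0.5616 -0.0009  0.0583] yaw -59.58 F [-5.1  0.9  2.4] grip_mm 21.3
shift cm [-0.05  0.07 -0.01] turn [0.0015 0.0014 0.0003] nrow turn 1.0 nrow shift 1.0
time: 52.65
position: [0.5622, -0.0013, 0.1694]
tool_rot: [2.725, -1.561, -0.0]
ft_force: [0.3, 0.9, 0.5]
grip_width: 0.459
t 52.65 pos [ 0.5622 -0.0013  0.1694] yaw -59.61 F [0.3 0.9 0.5] grip_mm 39.9
shift cm [-4.27  7.03 -7.05] turn [ 8.000e-04 -4.000e-04  5.304e-01] nrow turn 4.0 nrow shift 3.0
```

```bash
python3 -m crank '{"dp":[[-1.4,2.3,-2.3],[-1.4,2.3,-2.3],[-1.4,2.4,-2.4],[0,0,0],[0,0,0],[0,0,0],[0,0,0],[0,0,0]],"delta_rot":[[0,0,0],[0,0,0],[0,0,0],[0,0,0.14],[0,0,0.14],[0,0,0.14],[0,0,0.11],[0,0,0]]}'
python3 look.py wrist w9 0.036 .45,.72,-.18,.18 2000
bash tv.sh wrist w9 0.0 "[(.553,-.0705),(.562,-.0008),(.568,.0688)]"
```

```text
time: 53.45
position: [0.481, -0.0005, 0.2386]
tool_rot: [-2.221, 2.221, -0.0]
ft_force: [-1.1, 0.7, 0.5]
grip_width: 0.459
0 knob [ 0.5528 -0.0729] label deg -4.3 median -4.2 range [-28.9  28.8] 3005
1 knob [ 0.56   -0.0008] label deg -4.7 median -4.7 range [-28.6  28.7] 2942
2 knob [0.567  0.0688] label deg -5.9 median -5.9 range [-28.6  28.8] 2806
```

View pics/w9_o.png

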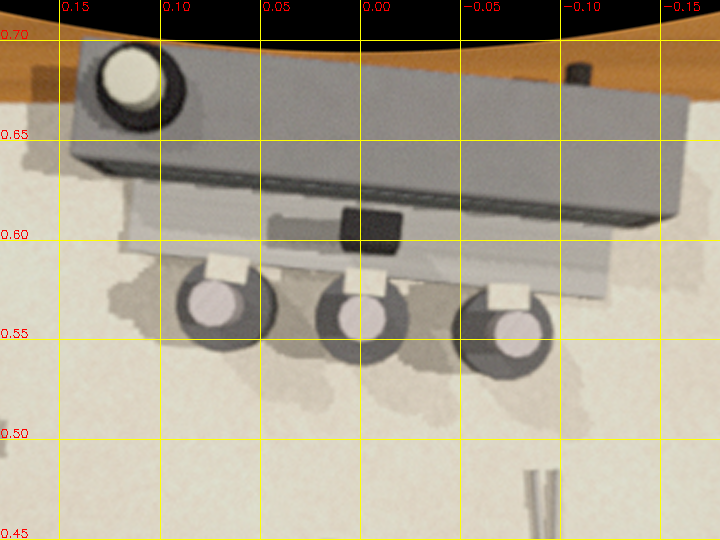

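View pics/w9_t.png

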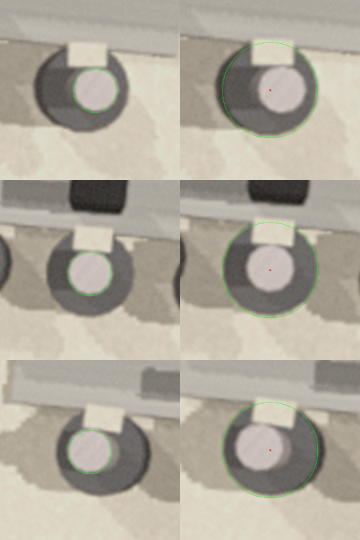

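```bash
cat > lab.py <<'E'
import sys
from h import *
name=sys.argv[1]; zb=float(sys.argv[2]); gs=eval(sys.argv[3]); thr=int(sys.argv[4]) if len(sys.argv)>4 else 190
img=cv2.imread(f"pics/{name}.png");i=np.load(f"pics/{name}.npy",allow_pickle=True).item();s=6000
vs=[]
for g in gs:
    a=(g[0]-.035,g[0]+.035,g[1]-.035,g[1]+.035)
    o=cv2.GaussianBlur(ortho(img,i,"wrist",*a,zb+.036,s),(0,0),4);h=cv2.cvtColor(o,cv2.COLOR_BGR2HSV)
    for t in (thr-20,thr,thr+15):
        m=(h[...,2]>t).astype(np.uint8)*255
        c,r=np.meshgrid(np.arange(o.shape[1]),np.arange(o.shape[0]));X=a[1]-r/s-g[0];Y=a[3]-c/s-g[1]
        m[(np.hypot(X,Y)>.033)|(X<.009)|(abs(Y)>.02)]=0
        m=cv2.morphologyEx(m,cv2.MORPH_OPEN,np.ones((25,25)))
        try: print(g,t,rect(m,a,s))
        except Exception as e: print("none")
        if t==thr:
            v=o.copy();cs,_=cv2.findContours(m,cv2.RETR_EXTERNAL,cv2.CHAIN_APPROX_NONE);cv2.drawContours(v,cs,-1,(0,0,255),1);vs.append(cv2.resize(v,(260,260)))
cv2.imwrite(f"pics/{name}_lab.png",np.hstack(vs))
E
python3 lab.py w9 0 "[(.553,-.0715),(.561,-.0008),(.568,.0688)]"
```

```text
(0.553, -0.0715) 170 (array([ 0.5753, -0.0727], dtype=float32), array([0.0352, 0.0231]), np.float32(-109.77))
(0.553, -0.0715) 190 (array([ 0.5726, -0.0745], dtype=float32), array([0.0138, 0.02  ]), np.float32(-90.0))
(0.553, -0.0715) 205 (array([ 0.5722, -0.0742], dtype=float32), array([0.0185, 0.0118]), np.float32(-91.43))
(0.561, -0.0008) 170 (array([ 0.5807, -0.0018], dtype=float32), array([0.0365, 0.0219]), np.float32(-94.4))
(0.561, -0.0008) 190 (array([ 0.5796, -0.0023], dtype=float32), array([0.0199, 0.0135]), np.float32(-95.19))
(0.561, -0.0008) 205 (array([ 0.5794, -0.0024], dtype=float32), array([0.0187, 0.0116]), np.float32(-93.69))
(0.568, 0.0688) 170 (array([0.5889, 0.067 ], dtype=float32), array([0.0238, 0.0365]), np.float32(-90.0))
(0.568, 0.0688) 190 (array([0.5868, 0.0664], dtype=float32), array([0.0206, 0.0142]), np.float32(-94.83))
(0.568, 0.0688) 205 (array([0.5863, 0.0668], dtype=float32), array([0.0187, 0.0119]), np.float32(-96.98))
```

View pics/w9_lab.png

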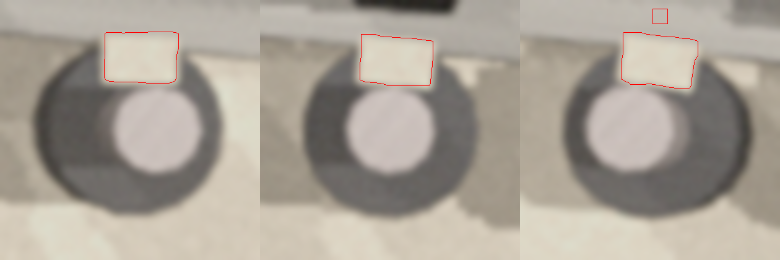

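The row is mended, but the left tin in this crop (label edge at (140,33)) looks about 4-5° off and was nudged sideways by the knocked one. I'll turn it in place.

```bash
python3 -c "
from h import *
plan(.553,-.0727,.059,-90)"
```

```text
t 53.5 pos [ 4.810e-01 -4.000e-04  2.385e-01] yaw -89.83 F [-0.5 -0.9 -0.1] grip_mm 39.7
shift cm [ 7.25 -7.17 17.96] turn [-0.0005  0.0003  0.0029] nrow turn 1.0 nrow shift 5.0
```

```bash
python3 -m crank '{"dp":[[2.5,-2.4,2],[2.5,-2.4,2],[2.3,-2.4,2],[0,0,3],[0,0,2],[0,0,0],[0,0,0],[0,0,0]],"delta_rot":[[0,0,0],[0,0,0],[0,0,0],[0,0,0],[0,0,0],[0,0,0],[0,0,0],[0,0,0]]}'
python3 -c "
from h import *
plan(.553,-.0727,.0585,-90)"
```

```text
time: 54.3
position: [0.554, -0.0732, 0.13]
tool_rot: [-2.222, 2.218, -0.003]
ft_force: [0.4, 0.5, 0.2]
grip_width: 0.462
t 54.3 pos [ 0.554  -0.0732  0.13  ] yaw -89.89 F [0.4 0.5 0.2] grip_mm 40.2
shift cm [-0.04  0.12  7.15] turn [-0.0026  0.0003  0.002 ] nrow turn 1.0 nrow shift 2.0
```

```bash
python3 -m crank '{"dp":[[0,0,2],[0,0,2],[0,0,2],[0,0,1.1],[0,0,0],[0,0,0],[0,0,0],[0,0,0]],"delta_rot":[[0,0,0],[0,0,0],[0,0,0],[0,0,0],[0,0,0],[0,0,0],[0,0,0],[0,0,0]]}'
python3 -c "
from h import *
plan(.553,-.0727,.0585,-90)"
python3 -m crank '{"dp":[[0,0,0],[0,0,0],[0,0,0],[0,0,0],[0,0,0],[0,0,0],[0,0,0],[0,0,0]],"delta_rot":[[0,0,0],[0,0,0],[0,0,0],[0,0,0],[0,0,0],[0,0,0],[0,0,0],[0,0,0]]}' 1.5 15
python3 -c "
from h import *
plan(.553,-.0727,.0585,-95)"
```

```text
time: 55.1
position: [0.5538, -0.0732, 0.0585]
tool_rot: [-2.221, 2.219, -0.002]
ft_force: [-0.1, 0.2, -0.6]
grip_width: 0.462
t 55.1 pos [ 0.5538 -0.0732  0.0585] yaw -89.94 F [-0.1  0.2 -0.6] grip_mm 40.2
shift cm [-0.05  0.08  0.  ] turn [-0.0019  0.0003  0.001 ] nrow turn 1.0 nrow shift 1.0
time: 55.9
position: [0.553, -0.0731, 0.0576]
tool_rot: [-2.222, 2.22, 0.0]
ft_force: [-0.6, 0.7, 1.9]
grip_width: 0.25
t 55.9 pos [ 0.553  -0.0731  0.0576] yaw -89.95 F [-0.6  0.7  1.9] grip_mm 21.8
shift cm [-0.04  0.   -0.09] turn [-0.0001  0.0002  0.0882] nrow turn 1.0 nrow shift 1.0
```

```bash
python3 -m crank '{"dp":[[0,0,0],[0,0,0],[0,-0.08,0],[0,0,0],[0,0,0],[0,0,0],[0,0,0],[0,0,0]],"delta_rot":[[0,0,0.04],[0,0,0.04],[0,0,0],[0,0,0],[0,0,0],[0,0,0],[0,0,0],[0,0,0]]}'
python3 -c "
from h import *
plan(.553,-.0727,.0585,-95)"
python3 -m crank '{"dp":[[0,0,0],[0,0,0],[0,0,0],[0,0,0],[0,0,0],[0,0,-3],[0,0,-4],[0,0,-4]],"delta_rot":[[0,0,0],[0,0,0],[0,0,0],[0,0,0],[0,0,0],[0,0,0],[0,0,0],[0,0,0]]}' 4
python3 -c "
from h import *
plan(.475,-.05,.22,-90)"
```

```text
time: 56.7
position: [0.5534, -0.0733, 0.0576]
tool_rot: [2.132, -2.307, -0.001]
ft_force: [-3.0, 1.5, 5.9]
grip_width: 0.247
t 56.7 pos [ 0.5534 -0.0733  0.0576] yaw -94.52 F [-3.   1.5  5.9] grip_mm 21.5
shift cm [-0.06  0.04 -0.09] turn [0.0008 0.0003 0.0084] nrow turn 1.0 nrow shift 1.0
time: 57.5
position: [0.5533, -0.0735, 0.1683]
tool_rot: [2.131, -2.307, -0.001]
ft_force: [0.7, -0.3, 0.3]
grip_width: 0.461
t 57.5 pos [ 0.5533 -0.0735  0.1683] yaw -94.56 F [ 0.7 -0.3  0.3] grip_mm 40.1
shift cm [-1.72  8.   -5.16] turn [ 0.0011 -0.0006 -0.0796] nrow turn 1.0 nrow shift 2.0
```

```bash
python3 -m crank '{"dp":[[-1.6,2.6,-2],[-1.6,2.6,-2],[-1.6,2.6,-2],[0,0,0],[0,0,0],[0,0,0],[0,0,0],[0,0,0]],"delta_rot":[[0,0,0],[0,0,0],[0,0,0],[0,0,0],[0,0,0],[0,0,0],[0,0,0],[0,0,0]]}' 0
python3 look.py wrist w10 0.036 .45,.72,-.18,.18 2000
bash tv.sh wrist w10 0.0 "[(.553,-.0725),(.562,-.0008),(.568,.0688)]"
python3 lab.py w10 0 "[(.553,-.073),(.561,-.0008),(.568,.0688)]"
```

```text
time: 58.3
position: [0.4799, -0.0201, 0.2267]
tool_rot: [2.128, -2.308, 0.0]
ft_force: [-0.6, 0.0, 0.6]
grip_width: 0.006
0 knob [ 0.5528 -0.0733] label deg -7.9 median -7.9 range [-28.7  28.7] 2954
1 knob [ 0.56  -0.001] label deg -4.2 median -4.1 range [-28.5  28.5] 2907
2 knob [0.567  0.0684] label deg -4.5 median -4.5 range [-28.7  29.1] 2942
(0.553, -0.073) 170 (array([ 0.5739, -0.0754], dtype=float32), array([0.0238, 0.0348]), np.float32(-90.0))
(0.553, -0.073) 190 (array([ 0.5723, -0.076 ], dtype=float32), array([0.0202, 0.0143]), np.float32(-96.71))
(0.553, -0.073) 205 (array([ 0.572, -0.076], dtype=float32), array([0.0188, 0.0121]), np.float32(-95.57))
(0.561, -0.0008) 170 (array([ 0.5811, -0.0023], dtype=float32), array([0.0222, 0.0357]), np.float32(-90.0))
(0.561, -0.0008) 190 (array([ 0.5798, -0.0025], dtype=float32), array([0.0198, 0.0136]), np.float32(-92.66))
(0.561, -0.0008) 205 (array([ 0.5796, -0.0024], dtype=float32), array([0.0186, 0.0116]), np.float32(-93.47))
(0.568, 0.0688) 170 (array([0.5897, 0.0664], dtype=float32), array([0.0237, 0.0362]), np.float32(-81.87))
(0.568, 0.0688) 190 (array([0.5868, 0.0664], dtype=float32), array([0.0209, 0.0139]), np.float32(-95.86))
(0.568, 0.0688) 205 (array([0.5865, 0.0669], dtype=float32), array([0.019 , 0.0119]), np.float32(-96.98))
```

View pics/w10_o.png

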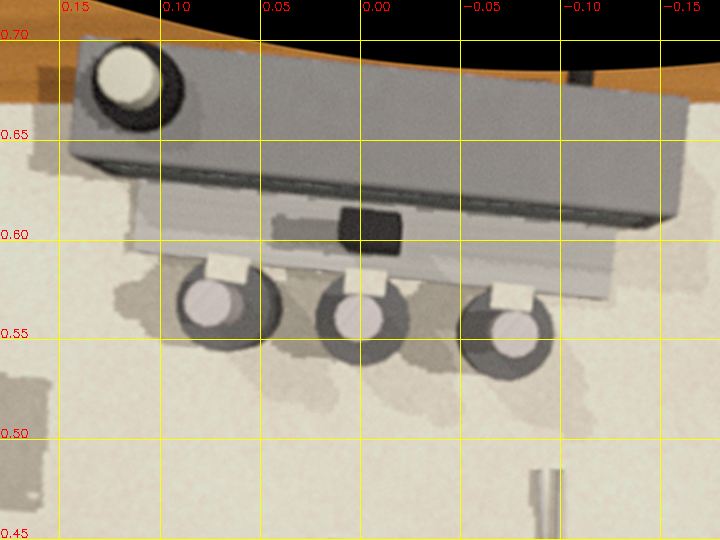

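View pics/w10_lab.png

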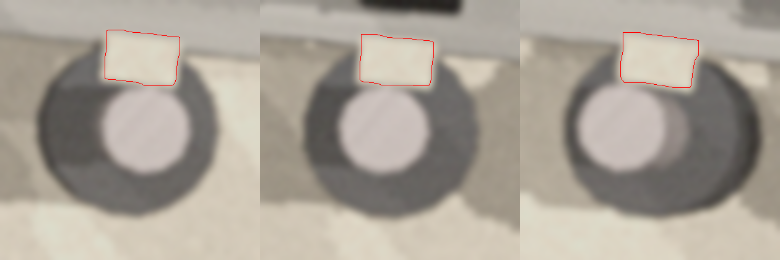

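The row is good: labels at about −6°, −3.5° and −6° by the edges, against −5.9°. Now I'll triangulate the button from the views.

Run:
```python
from h import *
from scipy.optimize import least_squares
obs=[]
for nm,g in (("w2",(.671,.111,.053)),("w9",(.6825,.114,.036)),("w10",(.6835,.1165,.036))):
    img=cv2.imread(f"pics/{nm}.png");i=np.load(f"pics/{nm}.npy",allow_pickle=True).item()
    p=w2p(g,i,"wrist")[0]; x,y=p.astype(int); r=16
    c=cv2.cvtColor(img[y-r:y+r,x-r:x+r],cv2.COLOR_BGR2GRAY); _,m=cv2.threshold(c,175,255,0)
    n,l,st,ce=cv2.connectedComponentsWithStats(m); k=l[r,r]; print(nm,p,ce[k]+[x-r,y-r],st[k])
    obs.append((ce[k]+[x-r,y-r],i))
f=lambda q:np.concatenate([w2p(q,i,"wrist")[0]-o for o,i in obs])
s=least_squares(f,[.67,.11,.05]);print(s.x,s.fun)
```

```text
w2 [402.14024572 120.23769408] [401.90196078 120.22058824] [  9   8  15  17 204]Traceback (most recent call last):
  File "<stdin>", line 7, in <module>
cv2.error: OpenCV(4.12.0) /io/opencv/modules/imgproc/src/color.cpp:199: error: (-215:Assertion failed) !_src.empty() in function 'cvtColor'
```

Run:
```python
from h import *
from scipy.optimize import least_squares
obs=[]
for nm,g in (("w2",(.671,.111,.053)),("w9",(.6825,.114,.036)),("w10",(.6835,.1165,.036))):
    img=cv2.copyMakeBorder(cv2.imread(f"pics/{nm}.png"),40,40,40,40,0);i=np.load(f"pics/{nm}.npy",allow_pickle=True).item()
    p=w2p(g,i,"wrist")[0]; x,y=p.astype(int)+40; r=18
    c=cv2.cvtColor(img[y-r:y+r,x-r:x+r],cv2.COLOR_BGR2GRAY); _,m=cv2.threshold(c,165,255,0)
    n,l,st,ce=cv2.connectedComponentsWithStats(m); k=l[r,r]; print(nm,p,ce[k]+[x-r-40,y-r-40],st[k])
    obs.append((ce[k]+[x-r-40,y-r-40],i))
f=lambda q:np.concatenate([w2p(q,i,"wrist")[0]-o for o,i in obs])
s=least_squares(f,[.67,.11,.05]);print(s.x,s.fun)
```

```text
w2 [402.14024572 120.23769408] [401.77102804 120.10747664] [ 10  10  16  17 214]
w9 [158.50674855  14.20117155] [158.4984985  14.6036036] [  8   9  22  20 333]
w10 [124.97372114  22.63538665] [124.84876543  23.36419753] [  9  10  21  20 324]
[0.6709038  0.10373377 0.06631707] [0.28960494 0.15490663 0.20879986 0.02923217 0.03709984 0.10269235]
```

```bash
python3 -c "
from h import *
plan(.669,.104,.11,-94.5)"
```

```text
t 58.35 pos [ 0.4799 -0.02    0.2268] yaw -94.61 F [0.2 0.7 0.1] grip_mm 0.2
shift cm [-13.9  -17.87  11.63] turn [ 0.0012 -0.0016 -0.002 ] nrow turn 1.0 nrow shift 6.0
```

```bash
python3 -m crank '{"dp":[[-2.8,-3.6,0],[-2.8,-3.6,0],[-2.8,-3.6,0],[-2.8,-3.6,1],[-2.7,-3.5,3],[0,0,4],[0,0,3.6],[0,0,0]],"delta_rot":[[0,0,0],[0,0,0],[0,0,0],[0,0,0],[0,0,0],[0,0,0],[0,0,0],[0,0,0]]}'
python3 -m crank '{"dp":[[0,0,0],[0,0,0],[0,0,0],[0,0,0],[0,0,0],[0,0,0],[0,0,0],[0,0,0]],"delta_rot":[[0,0,0],[0,0,0],[0,0,0],[0,0,0],[0,0,0],[0,0,0],[0,0,0],[0,0,0]]}'
python3 -c "
from h import *
plan(.669,.104,.085,-94.5)"
python3 look.py scene s2 0.06 .55,.75,0,.2 2000
python3 look.py side d2 0.06 .55,.75,0,.2 2000
```

```text
time: 59.15
position: [0.663, 0.103, 0.1064]
tool_rot: [2.124, -2.3, -0.008]
ft_force: [-1.2, 0.7, 0.3]
grip_width: 0.003
time: 59.95
position: [0.6668, 0.1036, 0.1134]
tool_rot: [-2.132, 2.308, 0.0]
ft_force: [-0.9, -0.0, -0.8]
grip_width: 0.008
t 59.95 pos [0.6668 0.1036 0.1134] yaw -94.54 F [-0.9 -0.  -0.8] grip_mm 0.7
shift cm [-0.05 -0.21  2.84] turn [-0.      0.0001 -0.0006] nrow turn 1.0 nrow shift 1.0
```

```bash
python3 -c "
import cv2,numpy as np
a=cv2.imread('pics/s2.png')[140:300,200:400];b=cv2.imread('pics/d2.png')[90:270,180:400]
cv2.imwrite('pics/b2.png',np.hstack([cv2.resize(a,(400,320)),cv2.resize(b,(391,320))]))"
```

```text
(no output)
```

View pics/b2.png

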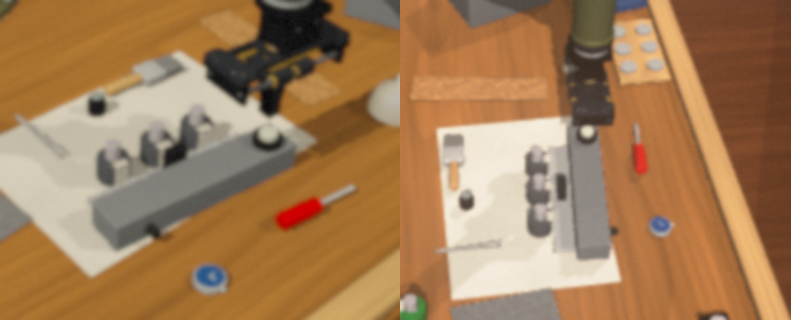

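The scene crop shows the three tins with white labels facing the reader, and the fingertips above the button. Pressing in steps.

```bash
python3 -m crank '{"dp":[[0,-0.1,1],[0,0,1],[0,0,0.5],[0,0,0],[0,0,0],[0,0,0],[0,0,0],[0,0,0]],"delta_rot":[[0,0,0],[0,0,0],[0,0,0],[0,0,0],[0,0,0],[0,0,0],[0,0,0],[0,0,0]]}'
python3 -m crank '{"dp":[[0,0,0.2],[0,0,0.2],[0,0,0.2],[0,0,0],[0,0,0],[0,0,0],[0,0,0],[0,0,0]],"delta_rot":[[0,0,0],[0,0,0],[0,0,0],[0,0,0],[0,0,0],[0,0,0],[0,0,0],[0,0,0]]}'
```

```text
time: 60.85
position: [0.6681, 0.1035, 0.0887]
tool_rot: [-2.131, 2.307, -0.0]
ft_force: [-0.2, 1.1, -1.0]
grip_width: 0.006
time: 61.65
position: [0.6682, 0.1036, 0.0827]
tool_rot: [-2.131, 2.307, -0.001]
ft_force: [-0.0, 0.7, 3.6]
grip_width: 0.008
```

```bash
python3 -m crank '{"dp":[[0,0,0.1],[0,0,0.1],[0,0,0],[0,0,0],[0,0,0],[0,0,0],[0,0,0],[0,0,0]],"delta_rot":[[0,0,0],[0,0,0],[0,0,0],[0,0,0],[0,0,0],[0,0,0],[0,0,0],[0,0,0]]}'
python3 -m crank '{"dp":[[0,0,0.1],[0,0,0.1],[0,0,0],[0,0,0],[0,0,0],[0,0,0],[0,0,0],[0,0,0]],"delta_rot":[[0,0,0],[0,0,0],[0,0,0],[0,0,0],[0,0,0],[0,0,0],[0,0,0],[0,0,0]]}'
```

```text
time: 62.45
position: [0.6681, 0.1036, 0.0806]
tool_rot: [-2.131, 2.307, -0.001]
ft_force: [1.3, 0.3, 3.8]
grip_width: 0.008
time: 63.25
position: [0.6682, 0.1036, 0.0804]
tool_rot: [-2.131, 2.307, 0.0]
ft_force: [-2.8, -0.4, 14.8]
grip_width: 0.007
```

It bottomed out: z stopped at 0.0804 and the force rose to 14.8 N. A quick check of the row while the button is still pressed.

```bash
python3 look.py scene s3 0.036 .5,.7,-.13,.13 2000
python3 -c "
import cv2
a=cv2.imread('pics/s3.png')[170:280,230:370];cv2.imwrite('pics/s3c.png',cv2.resize(a,(700,550),interpolation=cv2.INTER_CUBIC))"
```

```text
(no output)
```

View pics/s3c.png

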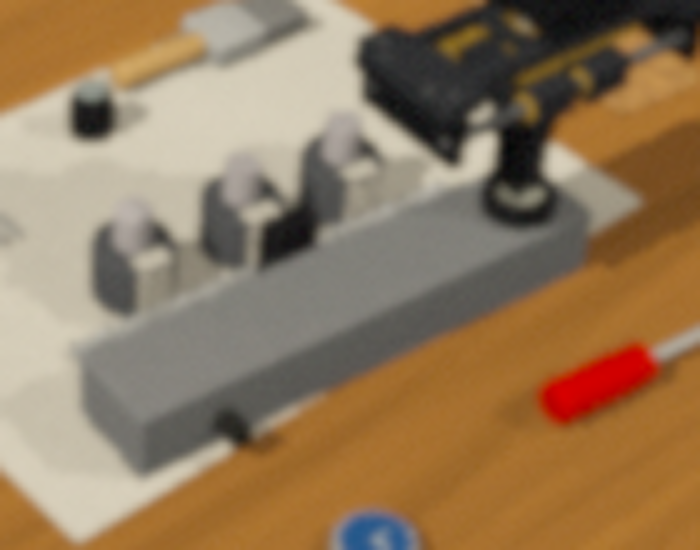

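```bash
python3 -m crank '{"dp":[[0,0,-2],[0,0,-4],[0,0,-4],[0,0,0],[0,0,0],[0,0,0],[0,0,0],[0,0,0]],"delta_rot":[[0,0,0],[0,0,0],[0,0,0],[0,0,0.024],[0,0,0],[0,0,0],[0,0,0],[0,0,0]]}' 4.8
python3 -c "
from h import *
plan(.605,-.0053,.1,-95.9)"
```

```text
time: 64.1
position: [0.6671, 0.1035, 0.1768]
tool_rot: [2.103, -2.331, -0.002]
ft_force: [0.1, 0.2, -0.6]
grip_width: 0.541
t 64.1 pos [0.6671 0.1035 0.1768] yaw -95.9 F [ 0.1  0.2 -0.6] grip_mm 47.0
shift cm [11.45  5.03  7.71] turn [ 0.0024 -0.001  -0.0001] nrow turn 1.0 nrow shift 3.0
```

```bash
python3 -m crank '{"dp":[[2.9,1.3,0],[2.9,1.2,0],[2.9,1.3,0],[2.7,1.2,2],[0,0,3],[0,0,1.5],[0,0,0],[0,0,0]],"delta_rot":[[0,0,0],[0,0,0],[0,0,0],[0,0,0],[0,0,0],[0,0,0],[0,0,0],[0,0,0]]}'
python3 look.py wrist w11 0.05 .5,.7,-.13,.13 2500
python3 -c "
from h import *
plan(.605,-.0053,.034,-95.9)"
```

```text
time: 64.9
position: [0.6069, -0.0039, 0.1135]
tool_rot: [2.105, -2.331, 0.0]
ft_force: [0.0, -0.5, -0.1]
grip_width: 0.549
t 64.95 pos [ 0.6074 -0.004   0.1142] yaw -95.83 F [-0.6 -0.7  0.3] grip_mm 48.2
shift cm [0.15 0.24 8.02] turn [-0.0013 -0.0001  0.0012] nrow turn 1.0 nrow shift 2.0
```

View pics/w11.png

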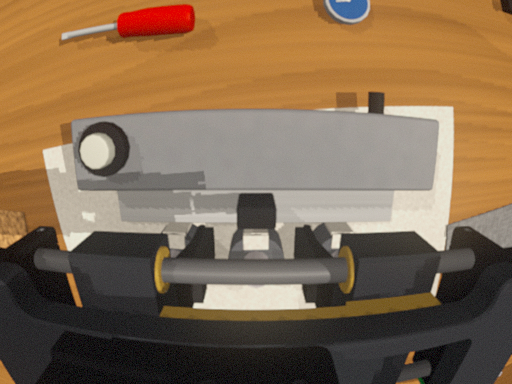

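The wrist view shows the grip block at (257,210), still against the reader, with the tins behind it. Correct and descend.

```bash
python3 -m crank '{"dp":[[0.15,0.2,0],[0,0,2],[0,0,2.5],[0,0,0.7],[0,0,0],[0,0,0],[0,0,0],[0,0,0]],"delta_rot":[[0,0,0],[0,0,0],[0,0,0],[0,0,0],[0,0,0],[0,0,0],[0,0,0],[0,0,0]]}'
python3 -c "
from h import *
plan(.605,-.0053,.034,-95.9)"
```

```text
time: 65.75
position: [0.605, -0.006, 0.0625]
tool_rot: [-2.103, 2.332, -0.002]
ft_force: [1.5, 0.2, -0.6]
grip_width: 0.551
t 65.75 pos [ 0.605  -0.006   0.0625] yaw -95.91 F [ 1.5  0.2 -0.6] grip_mm 47.9
shift cm [-0.07  0.02  2.85] turn [-0.0018  0.0006 -0.0002] nrow turn 1.0 nrow shift 1.0
```

```bash
python3 -m crank '{"dp":[[0,0,1],[0,0,1],[0,0,0.8],[0,0,0],[0,0,0],[0,0,0],[0,0,0],[0,0,0]],"delta_rot":[[0,0,0],[0,0,0],[0,0,0],[0,0,0],[0,0,0],[0,0,0],[0,0,0],[0,0,0]]}'
python3 -c "
from h import *
plan(.605,-.0053,.034,-95.9)"
python3 -m crank '{"dp":[[0,0,0],[0,0,0],[0,0,0],[0,0,0],[0,0,0],[0,0,0],[0,0,0],[0,0,0]],"delta_rot":[[0,0,0],[0,0,0],[0,0,0],[0,0,0],[0,0,0],[0,0,0],[0,0,0],[0,0,0]]}' 2 40
python3 -c "
from h import *
plan(.605,-.0053,.034,-95.9)"
```

```text
time: 66.55
position: [0.6045, -0.006, 0.0338]
tool_rot: [-2.104, 2.333, -0.001]
ft_force: [-0.1, 1.0, 0.1]
grip_width: 0.55
t 66.55 pos [ 0.6045 -0.006   0.0338] yaw -95.91 F [-0.1  1.   0.1] grip_mm 47.8
shift cm [-0.08 -0.04 -0.02] turn [-0.0007  0.0002 -0.0002] nrow turn 1.0 nrow shift 1.0
time: 67.35
position: [0.6043, -0.0057, 0.0335]
tool_rot: [-2.104, 2.333, 0.0]
ft_force: [-0.6, 0.7, 2.0]
grip_width: 0.342
t 67.35 pos [ 0.6043 -0.0057  0.0335] yaw -95.9 F [-0.6  0.7  2. ] grip_mm 29.7
shift cm [-0.05 -0.06 -0.05] turn [-0.0001  0.0004  0.    ] nrow turn 1.0 nrow shift 1.0
```

```bash
python3 -m crank '{"dp":[[0,0,-0.3],[0,0,-0.4],[0,0,-0.5],[0,0,-1],[0,0,-2],[0,0,-3],[0,0,-4],[0,0,-4]],"delta_rot":[[0,0,0],[0,0,0],[0,0,0],[0,0,0],[0,0,0],[0,0,0],[0,0,0],[0,0,0]]}'
python3 -c "
from h import *
plan(.48,.314,.19,-7.8)"
```

```text
time: 68.15
position: [0.6029, -0.0065, 0.1868]
tool_rot: [2.102, -2.333, -0.002]
ft_force: [1.2, 0.4, -5.7]
grip_width: 0.343
t 68.15 pos [ 0.6029 -0.0065  0.1868] yaw -95.96 F [ 1.2  0.4 -5.7] grip_mm 29.8
shift cm [-30.6   15.55  -0.3 ] turn [ 2.1000e-03  1.4000e-03 -1.5386e+00] nrow turn 11.0 nrow shift 7.0
```

```bash
python3 -m crank '{"dp":[[-4.3,2.2,0],[-4.3,2.2,0],[-4.4,2.2,0],[-4.4,2.2,0],[-4.4,2.2,0],[-4.4,2.3,0],[-4.4,2.2,0],[0,0,0]],"delta_rot":[[0,0,0],[0,0,0],[0,0,0],[0,0,0],[0,0,0],[0,0,0],[0,0,0],[0,0,-0.14]]}'
python3 -m crank '{"dp":[[0,0,0],[0,0,0],[0,0,0],[0,0,0],[0,0,0],[0,0,0],[0,0,0],[0,0,0]],"delta_rot":[[0,0,-0.14],[0,0,-0.14],[0,0,-0.14],[0,0,-0.14],[0,0,-0.14],[0,0,-0.14],[0,0,-0.14],[0,0,-0.14]]}'
python3 -m crank '{"dp":[[0,0,0],[0,0,0],[0,0,0],[0,0,0],[0,0,0],[0,0,0],[0,0,0],[0,0,0]],"delta_rot":[[0,0,-0.14],[0,0,-0.139],[0,0,0],[0,0,0],[0,0,0],[0,0,0],[0,0,0],[0,0,0]]}'
python3 -c "
from h import *
plan(.48,.314,.0375,-7.8)"
```

```text
time: 68.95
position: [0.4757, 0.3241, 0.1853]
tool_rot: [-2.278, 2.163, 0.01]
ft_force: [-2.2, 0.7, -6.5]
grip_width: 0.342
time: 69.75
position: [0.4812, 0.3131, 0.1856]
tool_rot: [3.075, -0.638, -0.001]
ft_force: [-0.2, -0.1, -7.1]
grip_width: 0.346
time: 70.55
position: [0.4816, 0.3143, 0.1854]
tool_rot: [3.134, -0.213, -0.0]
ft_force: [0.1, -0.7, -6.2]
grip_width: 0.343
t 70.55 pos [0.4816 0.3143 0.1854] yaw -7.76 F [ 0.1 -0.7 -6.2] grip_mm 29.8
shift cm [-0.15  0.05 14.79] turn [0.     0.     0.0007] nrow turn 1.0 nrow shift 3.0
```

```bash
python3 -m crank '{"dp":[[-0.15,0.05,3],[0,0,4],[0,0,4],[0,0,2.5],[0,0,0.8],[0,0,0],[0,0,0],[0,0,0]],"delta_rot":[[0,0,0],[0,0,0],[0,0,0],[0,0,0],[0,0,0],[0,0,0],[0,0,0],[0,0,0]]}'
python3 -c "
from h import *
plan(.48,.314,.0375,-7.8)"
python3 -m crank '{"dp":[[0,0,0.1],[0,0,0.1],[0,0,0.1],[0,0,0.1],[0,0,0.05],[0,0,0],[0,0,0],[0,0,0]],"delta_rot":[[0,0,0],[0,0,0],[0,0,0],[0,0,0],[0,0,0],[0,0,0],[0,0,0],[0,0,0]]}'
python3 -c "
from h import *
plan(.48,.314,.0375,-7.8)"
```

```text
time: 71.35
position: [0.4815, 0.315, 0.0445]
tool_rot: [-3.132, 0.212, -0.004]
ft_force: [-0.6, 0.4, -6.3]
grip_width: 0.342
t 71.35 pos [0.4815 0.315  0.0445] yaw -7.74 F [-0.6  0.4 -6.3] grip_mm 29.8
shift cm [-0.14  0.13  0.7 ] turn [-0.0029 -0.0026  0.0011] nrow turn 1.0 nrow shift 1.0
time: 72.15
position: [0.4801, 0.314, 0.0379]
tool_rot: [-3.134, 0.212, -0.0]
ft_force: [0.2, 0.1, -6.3]
grip_width: 0.343
t 72.15 pos [0.4801 0.314  0.0379] yaw -7.73 F [ 0.2  0.1 -6.3] grip_mm 29.8
shift cm [-0.01  0.    0.04] turn [-0.     -0.0001  0.0012] nrow turn 1.0 nrow shift 1.0
```

```bash
python3 -m crank '{"dp":[[0,0,0.05],[0,0,0.03],[0,0,0],[0,0,0],[0,0,0],[0,0,0],[0,0,0],[0,0,0]],"delta_rot":[[0,0,0],[0,0,0],[0,0,0],[0,0,0],[0,0,0],[0,0,0],[0,0,0],[0,0,0]]}'
python3 -m crank '{"dp":[[0,0,0],[0,0,0],[0,0,0],[0,0,0],[0,0,0],[0,0,0],[0,0,-2],[0,0,-3]],"delta_rot":[[0,0,0],[0,0,0],[0,0,0],[0,0,0],[0,0,0],[0,0,0],[0,0,0],[0,0,0]]}' 5
python3 -m crank '{"dp":[[0,0,-4],[0,0,-4],[0,3,-4],[0,4,-3],[0,4,0],[0,0,0],[0,0,0],[0,0,0]],"delta_rot":[[0,0,0],[0,0,0],[0,0,0],[0,0,0],[0,0,0],[0,0,0],[0,0,0],[0,0,0]]}'
python3 look.py wrist w12 0.012 .3,.7,.1,.5 1400
```

```text
time: 72.95
position: [0.4802, 0.3141, 0.0375]
tool_rot: [-3.134, 0.212, -0.0]
ft_force: [-1.6, -1.1, 1.3]
grip_width: 0.343
time: 73.75
position: [0.4787, 0.313, 0.0858]
tool_rot: [3.131, -0.212, -0.004]
ft_force: [0.3, 0.3, 1.1]
grip_width: 0.577
time: 74.55
position: [0.4649, 0.2062, 0.2368]
tool_rot: [-3.134, 0.21, 0.001]
ft_force: [0.8, -0.2, -0.3]
grip_width: 0.576
```

View pics/w12_o.png

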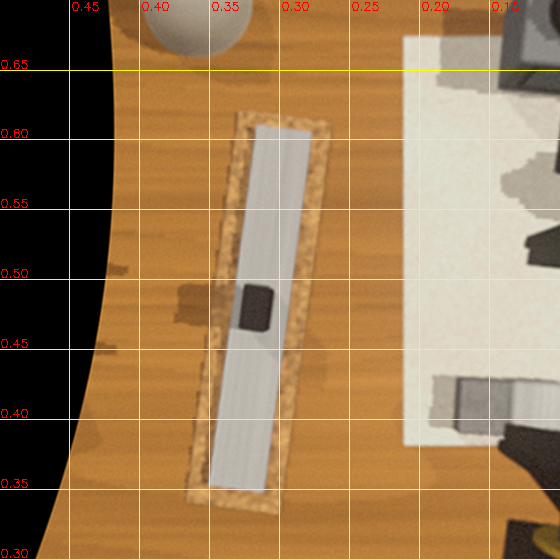

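The bar lies wholly on the cork rest. Now a last check of the tins.

```bash
python3 -m crank '{"dp":[[0,0,0],[0,0,0],[0,0,0],[0,4,0],[0,4.5,0],[0,4.5,0],[0,4.5,0],[0,4.5,0]],"delta_rot":[[0,0,0],[0,0,0],[0,0,0],[0,0,0],[0,0,0],[0,0,0],[0,0,0],[0,0,0]]}'
python3 -m crank '{"dp":[[4,0,0],[0,0,0],[0,0,0],[0,0,0],[0,0,0],[0,0,0],[0,0,0],[0,0,0]],"delta_rot":[[0,0,0],[0,0,0.148],[0,0,0.148],[0,0,0.148],[0,0,0.148],[0,0,0.148],[0,0,0.148],[0,0,0.148]]}'
python3 -m crank '{"dp":[[0,0,0],[0,0,0],[0,0,0],[0,0,0],[0,0,0],[0,0,0],[0,0,0],[0,0,0]],"delta_rot":[[0,0,0.148],[0,0,0.148],[0,0,0.148],[0,0,0],[0,0,0],[0,0,0],[0,0,0],[0,0,0]]}'
python3 look.py wrist w13 0.036 .45,.72,-.18,.18 2000
bash tv.sh wrist w13 0.0 "[(.553,-.0725),(.562,-.0008),(.568,.0688)]"
python3 lab.py w13 0 "[(.553,-.073),(.561,-.0008),(.568,.0688)]"
python3 look.py scene s13 0.036 .5,.7,-.13,.13 2000
```

```text
time: 75.4
position: [0.4353, -0.0146, 0.2371]
tool_rot: [-3.134, 0.211, -0.001]
ft_force: [-0.1, -0.3, 1.0]
grip_width: 0.572
time: 76.2
position: [0.4753, -0.0183, 0.2371]
tool_rot: [2.613, -1.744, 0.0]
ft_force: [-0.6, 0.4, -0.4]
grip_width: 0.575
time: 77.0
position: [0.4753, -0.0183, 0.2371]
tool_rot: [-2.173, 2.269, -0.0]
ft_force: [-1.1, 0.6, 0.6]
grip_width: 0.575
0 knob [ 0.5516 -0.0733] label deg -8.2 median -8.2 range [-29.   28.9] 3113
1 knob [ 0.559 -0.001] label deg -4.3 median -4.2 range [-28.6  28.7] 2992
2 knob [0.5662 0.0684] label deg -4.9 median -4.8 range [-28.6  28.7] 2689
(0.553, -0.073) 170 (array([ 0.5739, -0.073 ], dtype=float32), array([0.0238, 0.0397]), np.float32(-90.0))
(0.553, -0.073) 190 (array([ 0.5758, -0.0733], dtype=float32), array([0.0401, 0.0233]), np.float32(-111.3))
(0.553, -0.073) 205 (array([ 0.5758, -0.0735], dtype=float32), array([0.0397, 0.0209]), np.float32(-99.75))
(0.561, -0.0008) 170 (array([ 0.5819, -0.0008], dtype=float32), array([0.0238, 0.04  ]), np.float32(-90.0))
(0.561, -0.0008) 190 (array([ 0.5819, -0.0008], dtype=float32), array([0.0238, 0.04  ]), np.float32(-90.0))
(0.561, -0.0008) 205 (array([ 0.5832, -0.0011], dtype=float32), array([0.0213, 0.0393]), np.float32(-90.0))
(0.568, 0.0688) 170 (array([0.5889, 0.0687], dtype=float32), array([0.0238, 0.0398]), np.float32(-90.0))
(0.568, 0.0688) 190 (array([0.59  , 0.0688], dtype=float32), array([0.0402, 0.022 ]), np.float32(-94.29))
(0.568, 0.0688) 205 (array([0.5905, 0.0686], dtype=float32), array([0.0397, 0.0211]), np.float32(-97.13))
```

View pics/w13_o.png

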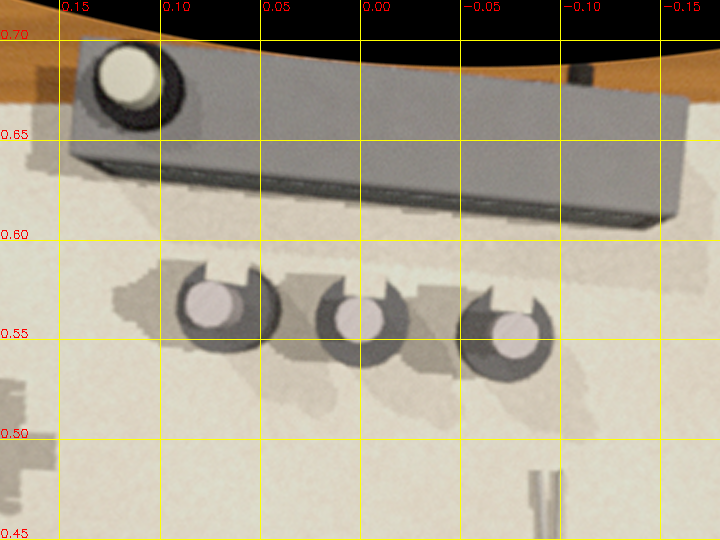

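View pics/w13_lab.png

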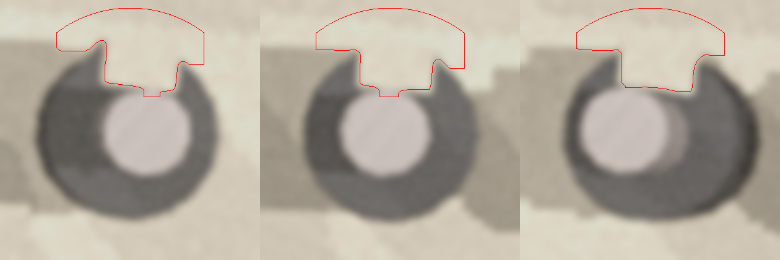

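View pics/s13.png

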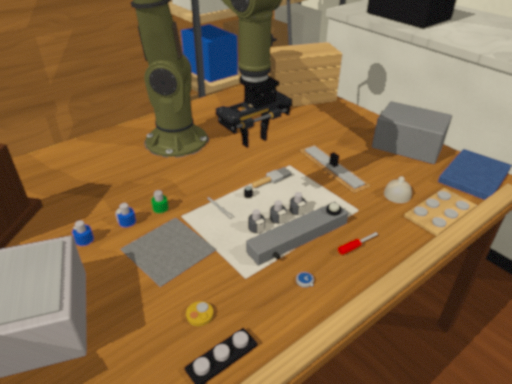

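Tins, bar and bystanders are all in place, so I'm handing in.

```bash
python3 -c "
from bench import ctrl
print(ctrl.close_job())"
```

```text
the job is handed in; nothing more can be done
None
```

The job is done and was handed in at about 77 s of the 210 s allowed; the hand-in gives no verdict. I set the straightedge flush against the reader, stood the three dark tins in a row against it, and pressed the button down to its stop. Then I laid the straightedge back on its cork rest.

- **Knocked tin:** the middle tin was knocked aside during the run and had nudged the -y end one. I regrasped the middle tin and reset it, then turned the -y end tin in place, both before pressing the button.
- **Button:** it stopped moving and the force rose to about 15 N. A picture taken at that moment showed all three tins standing with their labels facing the reader.
- **Label angles:** the last check read −8.2°, −4.3° and −4.9° against an ideal of −5.9°, so all are within about 2.5°. The label-edge check failed in that last picture because the label blends into the white paper. It worked before the press, reading about −6°, −3° and −6.5°.
- **Row position:** the tins read about 1 mm further from the reader after the straightedge was lifted out, which is within measuring error.
- **Rest and bystanders:** the straightedge lies wholly on its rest, lengthwise. In the last picture everything else on the bench looked where it began.

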